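Load a milling blank into the clamp holder, collar down

ROBOT

A 6-joint arm with a two-finger parallel gripper is mounted at the origin on a cart in front of the work surface, level with it; the furniture and walls round the work are solid. World frame = base frame: x ahead of the robot, y to its left, z up, the work surface at z = 0. Lengths are in m, angles in degrees, forces in N, time in s.
With the tool pointing down it reaches from about 0.275 to 1 m from the base axis. Payload 8.4 kg.
Tool frame: the origin (TCP) lies at the very end of the fingers, on their centre line; the grasp point (between the pads) lies 19 mm behind it; z points along the fingers, y is the line along which they close (so a half turn about z gives the same grasp; the last joint's range is limited). The gripper opens to 85 mm and grips with 20 to 120 N. Pads are 22 mm wide; open, the fingers measure 114 mm over their backs; the gripper's body (76 mm by 85 mm) begins 54 mm behind the grasp point. The pads swing forward as they close: fully open they stand 13 mm farther back than shut.
Start: joints at [-72.731, 20.225, 93.587, -0, 66.188, -0.138], TCP at [0.187, -0.596, 0.231] pointing down, gripper open.
Joint ranges: [-150.9, 150.9], [-52.94, 120.26], [3.33, 152.33], [-74.26, 254.26], [0, 154.13], [-172.89, 172.89]. Speed limits (degrees/s): [127.2, 127.2, 159.86, 180, 180, 180].

INTERFACE

Orientations are given as [roll, pitch, yaw] about the fixed x, y, z axes, in that order (R = Rz(yaw) Ry(pitch) Rx(roll)).
In Python, from bench import telemetry, capture, workorder gives the robot as it stands.
- The arm moves only by the tool carry_out, never from a script. Its argument "motion" is one flat list of numbers, 7 for each row, row after row: the shift along the tool's x, y, z in m, then the turn, a rotation vector about the tool's x, y, z in degrees, then the closure, from 0 (fully open) to 1 (shut). In form: [dx, dy, dz, ax, ay, az, gripper, dx, dy, dz, ax, ay, az, gripper, ...]. A call has 1 to 10 rows; each row shifts and turns the commanded pose from where the row before left it, along the tool's axes as they then stand; what a row does not reach is not made up. A row lasts 1/8 s, in which the tool goes at most 62.5 mm and 10.7 degrees, less where a joint would pass 70% of its speed; a pose out of reach is approached as far as the arm can. A call with a gripper value outside its range is refused whole. The fingers move at their own pace and stop on an object; the grip force is fixed at half the most. Time passes only in rows, so rows that do not move let the fingers close. It gives the time, the measured TCP pose, the force, the opening and the grip force at its end, in the units of the state.
- telemetry.state(): the state, without advancing time (a new reading comes with each control period).
- capture(name): name is "side" or "top"; returns a dict with "img" (480x640x3 uint8, red, green, blue), "z_map" (480x640 float32, m along the optical axis (not along the pixel's ray), 0 where there is no reading), "fov_y" (degrees; the focal length in pixels is half the picture's height over the tangent of half this angle, whatever the lens; pixels are square), "cx", "cy" (the principal point, pixels), "eye" and "orientation" of the camera in the world. Camera axes: x right, y up, looking along -z (the intrinsics and any distortion apply to the point x, -y, -z); pixel columns grow to the right and rows downward; lengths in m; the calibration is good to about 2 mm. A picture is of the moment at which its call begins.
- workorder.finish_job(): hands the job in; it is judged then, once.
The state is a dict: "time_s": time; "q": joint angles; "qd": joint speeds; "effort": joint torques, N m; "ee_pos": TCP position; "tcp_rot": TCP orientation; "wrist_force": force on the tool from outside, world axes, zero at the start; "wrist_torque": the same for the moment, N m; "grip_width": finger opening in m; "grasp_force": force on a finger pad.
Only numpy, scipy, OpenCV 4.12 (cv2) and the standard library are available. Lean on these libraries where they do the work, as an engineer would, in place of code of your own. Each camera call takes 0.05 s, during which the arm holds its last target. There are 200 camera calls.

TASK

Load the thickest of the three milling blanks from the rack into the blank holder: use the plaster knife to lever up the holder's hinged clamp plate at the notch in its edge, lay the knife back on the bench away from the holder, and set the blank flat in the round seat with its wide collar down. Then swing the clamp plate fully shut over the blank's collar. Leave the other two blanks standing in the rack, and do not knock over the mug or the dropper bottle.

Things in the scene. Friction and masses are not known exactly. Their poses are not given: they have to be found in the camera images.
- holder: Blank holder, fixed: aluminium frame 124 (x) x 116 (y) mm on rubber feet, top face 34 mm above the bench. Origin at the centre of its underside, z up. Centred on it: a round seat 66 mm wide and 8.5 mm deep over a 54 mm through bore. Hinge on the +x side (ears reach x = 76 mm), prising notch in the -x face (x = -62 mm). The open clamp plate leans beyond the +x side.
- seat (a point): Centre of the floor of the round seat, 25.5 mm above the holder's underside; axes as the holder.
- notch (a point): Mouth of the prising notch in the holder's -x face, at mid height of the notch (29.75 mm above the holder's underside). The notch is 32 mm wide (y), 14 mm deep (towards +x) and 8.5 mm high, roofed by the clamp plate when that is shut.
- clamp (a joint): Angle of the clamp plate in rad: 0 shut (flat on the frame), 1.9 fully open (leaning back past upright). Its hinge is stiff: the plate stays where it is left. Starts shut.
- clamp_hinge (a point): On the hinge pin at mid width, 39 mm above the bench at holder x = +69.5 mm. The pin runs along the holder's y; the plate's front edge swings up and over towards holder +x. This frame turns with the plate (plate shut: axes as the holder).
- clamp_lip (a point): Middle of the clamp plate's front edge, on its underside, 131.5 mm from the hinge pin and 5 mm below it. Dark steel plate 121 long x 104 wide x 8 mm thick (from 131.5 to 10.5 mm from the pin), with a 57 mm round opening over the seat; shut it lies 34 to 42 mm above the bench, front edge flush with the holder's -x face. Axes turn with the plate.
- blank_thick: The blank to load, 26 mm thick: off-white, a collar 64 mm in diameter and 8 mm thick, and on it a body 54 mm in diameter and 18 mm tall. Origin at the centre of the collar's outer face, z along the axis from collar to body (z up = collar down). It starts standing on edge in one of the rack's three bays.
- blank_medium: Another blank, same collar, body 11 mm tall (19 mm thick in all). Origin and z as for the thick one. Stays in the rack.
- blank_thin: Another blank, same collar, body 6 mm tall (14 mm thick in all). Origin and z as for the thick one. Stays in the rack.
- rack: Grey rack, fixed: base 206 (x) x 82 (y) x 6 mm, origin at the centre of its underside. Bays 66 mm apart along its x. In each a blank stands on edge, top leaning 15 degrees towards the rack's -x, collar against a backrest 64 mm wide on its -x side whose top is 48 mm above the bench; collar centre 47 mm, top 79 mm above the bench. Above the backrest each blank is free on both sides.
- knife: Plaster knife on the bench: flat wooden handle 90 x 20 x 14 mm (x from -90 to 0), then a steel blade 16 mm wide and 2.5 mm thick to a round tip at x = +87 mm, at mid height of the handle. Origin under the joint of handle and blade, at the handle's underside; x towards the tip, z up.
- knife_tip (a point): End of the blade at mid thickness (7 mm above the handle's underside); axes as the knife.
- mug: White spotted mug, 82 mm across (114 mm with its handle), 91 mm tall; origin at the centre of its underside. A bystander.
- dropper_bottle: Brown bottle with black dropper, 34 mm across, 102 mm tall; origin at the centre of its underside. A bystander.
Things that resemble listed ones, but are neither listed nor needed, are in the scene too. Leave any red or turquoise look-alike of the blank_thick alone.

How it is judged:
By the outcome, as a careful person would: the job done as asked, in the order asked, and still so for the second after the job is handed in, with the robot touching nothing.
It also fails if it takes over 72 s, if anything falls off the work surface, if the arm or the gripper's body presses on something with over 40 N, if the wrist force passes 120 N, or if a joint passes its speed limit or range.

## Working session

There is one attempt and no reset: what is moved stays moved. The work goes in short steps, Python scripts to look and compute and a tool call to move; the robot and the scene stay as the last step left them, time stands still between calls to the robot, and variables do not carry over. Pictures are saved under pics/ and viewed, at most 10 in all, crops included, and the job is handed in when it is done.

Besides the shell and the picture viewer there is one more tool, called after "Emit:" as name(argument=value, ...), one argument or row to a line, values as JSON. carry_out: Moves the arm, as the interface text tells. Its arguments: {"type":"object","properties":{"motion":{"type":"array"}},"required":["motion"]}

```bash
mkdir -p pics; cat > h.py <<'E'
import numpy as np,cv2
from scipy.spatial.transform import Rotation as R
from bench import telemetry,capture,workorder
def snap(n,f=None):
    c=capture(n); np.save('pics/%s.npy'%n,c,allow_pickle=True)
    if f: cv2.imwrite('pics/'+f,c['img'][:,:,::-1])
    return c
def load(n): return np.load('pics/%s.npy'%n,allow_pickle=True).item()
def rot(c):
    o=np.array(c['orientation'],float)
    return o if o.shape==(3,3) else R.from_euler('xyz',o,degrees=True).as_matrix()
def foc(c): return 240/np.tan(np.radians(c['fov_y']/2))
def cloud(c):
    f=foc(c); v,u=np.mgrid[0:480,0:640]; z=c['z_map']
    P=np.stack([(u-c['cx'])/f*z,-(v-c['cy'])/f*z,-z],-1)
    return P@rot(c).T+np.array(c['eye'])
def ray(c,u,v,h):
    f=foc(c); d=rot(c)@np.array([(u-c['cx'])/f,-(v-c['cy'])/f,-1]); e=np.array(c['eye'])
    return e+d*(h-e[2])/d[2]
E
python3 - <<'E'
from h import *
for n in('top','side'):
    c=snap(n,n+'0.png'); print({k:v for k,v in c.items() if k not in('img','z_map')})
print(telemetry.state())
E
```

```text
{'fov_y': 49.94147027800913, 'cx': 319.14428596200423, 'cy': 240.68102578880325, 'eye': array([0.43370503, 0.02886062, 1.36156559]), 'orientation': array([  2.39226882,  -1.11912036, -89.97588428])}
{'fov_y': 46.51228136100455, 'cx': 315.11413164277735, 'cy': 233.2121799758835, 'eye': array([0.49648371, 1.09842754, 0.86343572]), 'orientation': array([  53.26093555,   -0.87466712, -179.01723149])}
{'time_s': 0.1, 'q': array([-7.27327875e+01,  2.02597675e+01,  9.36251896e+01,  1.62799466e-03,
        6.61897606e+01, -1.38015596e-01]), 'qd': array([ 0.06105246, -0.06895887, -0.08413855,  0.00825178, -0.04348029,
       -0.02852317]), 'effort': array([-3.35635114e-04, -6.06358051e+01, -3.42818999e+01, -1.49353878e-04,
        3.95077601e-03,  4.04627841e-06]), 'ee_pos': array([ 0.18682649, -0.59595855,  0.23062035]), 'tcp_rot': array([-1.79925286e+02, -1.66855107e-03,  1.74045688e+01]), 'wrist_force': array([-0.14364572,  0.03207403, -0.09002817]), 'wrist_torque': array([-0.0408033 ,  0.01502034, -0.06111467]), 'grasp_force': 0.0, 'grip_width': 0.08529854225388071}
```

View pics/top0.png

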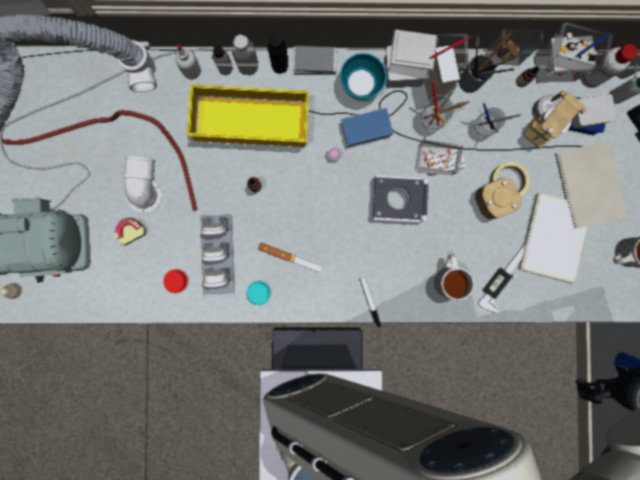

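View pics/side0.png

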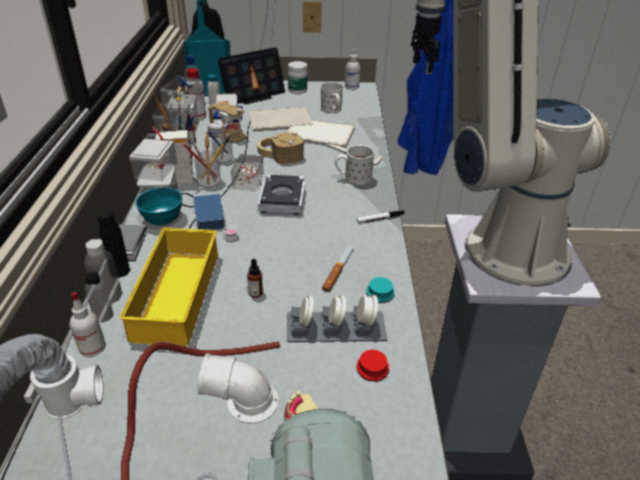

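Top picture: holder at (398,199), knife with an orange handle at (278,252) and tip at (320,269). The black-handled knife at (370,300) is a look-alike. The rack is at (217,253), with blanks at y 227, 253 and 278; the red disc (175,281) and turquoise disc (258,293) are decoys. The bottle is at (254,185) and the mug at (455,283). I'll take one close crop.

```bash
python3 - <<'E'
from h import *
c=load('top');P=cloud(c)
a=cv2.resize(c['img'][170:310,190:330],(560,560),interpolation=cv2.INTER_CUBIC)
c2=load('side')
b=cv2.resize(c2['img'][285:345,280:400],(800,400),interpolation=cv2.INTER_CUBIC)
a2=cv2.resize(c['img'][170:230,365:435],(240,206),interpolation=cv2.INTER_CUBIC)
im=np.zeros((600,800,3),np.uint8); im[:560,:560]=a; im[:206,560:]=a2
s=cv2.resize(c2['img'][285:345,280:400],(240,120),interpolation=cv2.INTER_CUBIC); im[210:330,560:]=s
s=cv2.resize(c2['img'][170:220,250:310],(240,200),interpolation=cv2.INTER_CUBIC); im[340:540,560:]=s
cv2.imwrite('pics/crop1.png',im[:,:,::-1])
cv2.imwrite('pics/rack.png',b[:,:,::-1])
print(foc(c))
for u,v in [(262,245),(290,257),(320,269),(398,180),(398,218),(375,200),(398,199),(420,200),(215,230),(215,255),(215,279),(209,240),(217,265)]:
    print(u,v,P[v,u].round(4))
# knife handle points: orange color
hsv=cv2.cvtColor(c['img'],cv2.COLOR_RGB2HSV)
def rect(m,off,h):
    pts=cv2.findNonZero(m.astype(np.uint8)); r=cv2.minAreaRect(pts)
    q=cv2.boxPoints(r)+np.array(off); return np.array([ray(c,u,v,h)[:2] for u,v in q]).round(4), q.round(1)
sub=hsv[230:285,250:330]
m=(sub[...,0]<20)&(sub[...,1]>110)&(sub[...,2]>60); print('handle',m.sum(),rect(m,(250,230),.014))
w=P[165:235,360:440]; m=(w[...,2]>.025)&(w[...,2]<.05); print('holder',m.sum(),rect(m,(360,165),.04))
print(np.median(w[...,2][m]))
E
```

```text
515.368752392849
262 245 [0.4784 0.1515 0.0176]
290 257 [0.4473 0.0787 0.0137]
320 269 [4.159e-01 1.000e-04 5.400e-03]
398 180 [ 0.6461 -0.2006  0.0417]
398 218 [ 0.5482 -0.2012  0.0351]
375 200 [ 0.5944 -0.1413  0.0382]
398 199 [ 0.6022 -0.2079 -0.002 ]
420 200 [ 0.5945 -0.2576  0.0403]
215 230 [0.5137 0.263  0.0768]
215 255 [0.4515 0.2628 0.0745]
215 279 [0.3922 0.2612 0.0803]
209 240 [0.4919 0.2918 0.0036]
217 265 [0.4263 0.2694 0.0082]
handle 204 (array([[0.4691, 0.1612],
       [0.484 , 0.1555],
       [0.4526, 0.0736],
       [0.4377, 0.0793]]), array([[258.4, 248.6],
       [260.6, 242.9],
       [291.9, 255. ],
       [289.7, 260.7]]))
holder 2118 (array([[ 0.5438, -0.1348],
       [ 0.6927, -0.1422],
       [ 0.6858, -0.3087],
       [ 0.5366, -0.3006]]), array([[372.7, 219.5],
       [375.3, 162.1],
       [439.3, 165. ],
       [436.7, 222.4]]))
0.042631177785434016
```

View pics/crop1.png

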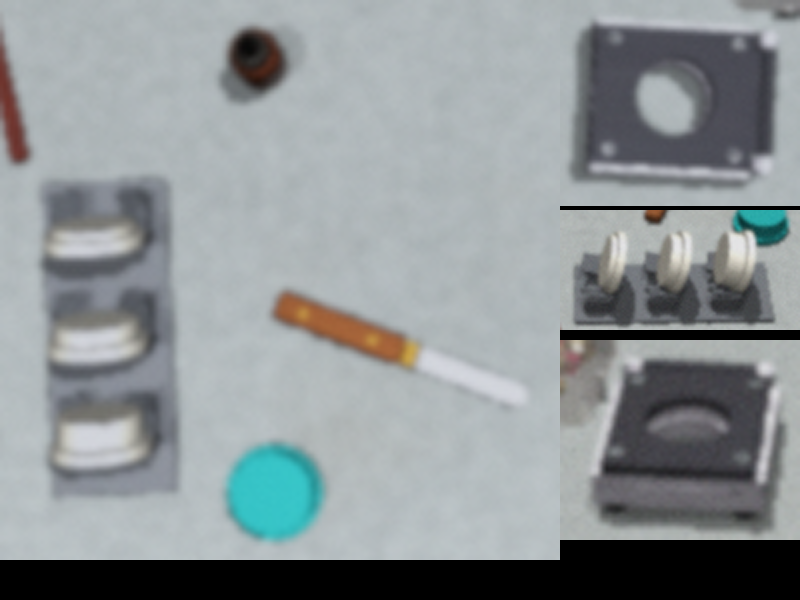

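View pics/rack.png

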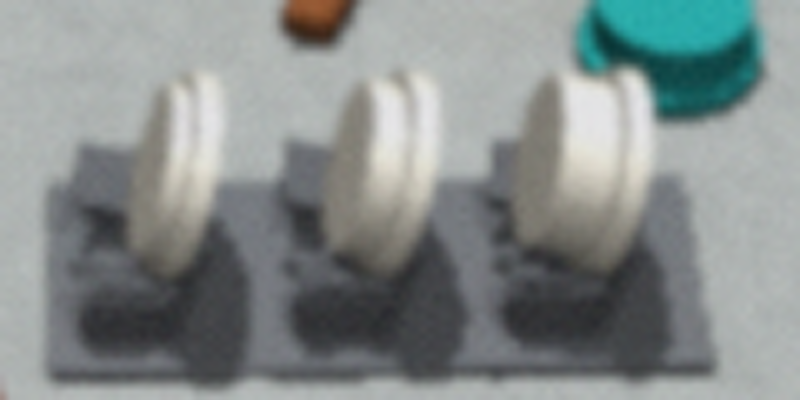

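Crop shows three white blanks. The thick one is nearest the robot, at about (215,280), with its collar facing world -x; medium and thin are at (215,254) and (215,229). The hinge ears are on the holder's world -y side, so the notch faces +y. The knife has the orange handle, with its tip towards -y. Next I'll refine the numbers.

```bash
python3 - <<'E'
from h import *
c=load('top');P=cloud(c);g=cv2.cvtColor(c['img'],cv2.COLOR_RGB2GRAY)
for n,u,v,h in [('open',365+115/3.43,170+97/3.43,.042),('TL',365+32/3.43,170+22/3.43,.042),('BL',365+28/3.43,170+168/3.43,.042),('earT',365+215/3.43,170+38/3.43,.04),('tip',190+527/4,170+393/4,.007),('tail',190+279/4,170+305/4,.014),('joint',190+410/4,170+353/4,.01),
 ('rTL',190+42/4,170+182/4,.006),('rTR',190+165/4,170+178/4,.006),('rBR',190+178/4,170+488/4,.006),('rBL',190+55/4,170+496/4,.006)]:
    print(n,ray(c,u,v,h).round(4))
sub=g[170:230,365:435]; m=(sub<90).astype(np.uint8)
m=cv2.morphologyEx(m,cv2.MORPH_OPEN,np.ones((3,3)))
cs,_=cv2.findContours(m,cv2.RETR_EXTERNAL,cv2.CHAIN_APPROX_NONE);k=max(cs,key=cv2.contourArea)
r=cv2.minAreaRect(k);q=cv2.boxPoints(r)+[365,170];print('plate',r[2],[ray(c,u,v,.042)[:2].round(4) for u,v in q])
for n in ('top','side'):
  c=load(n);P=cloud(c);hsv=cv2.cvtColor(c['img'],cv2.COLOR_RGB2HSV)
  for nm,(x0,x1) in dict(thick=(.36,.43),med=(.43,.49),thin=(.49,.56)).items():
    M=(P[...,0]>x0)&(P[...,0]<x1)&(P[...,1]>.21)&(P[...,1]<.31)&(P[...,2]>.055)
    p=P[M]; print(n,nm,len(p),p.min(0).round(3),p.max(0).round(3),p.mean(0).round(4))
E
```

```text
open [ 0.5986 -0.2017  0.042 ]
TL [ 0.6551 -0.1393  0.042 ]
BL [ 0.5449 -0.1359  0.042 ]
earT [ 0.6438 -0.2781  0.04  ]
tip [ 0.4179 -0.0044  0.007 ]
tail [0.4753 0.1576 0.014 ]
joint [0.4441 0.0723 0.01  ]
rTL [0.5562 0.3141 0.006 ]
rTR [0.559  0.2336 0.006 ]
rBR [0.3558 0.2236 0.006 ]
rBL [0.3507 0.3036 0.006 ]
plate 2.862405300140381 [array([ 0.5535, -0.1323]), array([ 0.6505, -0.1375]), array([ 0.6441, -0.276 ]), array([ 0.5469, -0.2703])]
top thick 288 [0.375 0.235 0.055] [0.409 0.296 0.083] [0.3912 0.2639 0.0717]
top med 220 [0.439 0.238 0.055] [0.467 0.299 0.085] [0.4523 0.2669 0.0712]
top thin 170 [0.506 0.241 0.055] [0.525 0.301 0.083] [0.5154 0.2698 0.0709]
side thick 358 [0.373 0.244 0.055] [0.405 0.301 0.081] [0.3891 0.2785 0.0696]
side med 276 [0.438 0.24  0.055] [0.464 0.304 0.081] [0.4503 0.2808 0.0688]
side thin 206 [0.503 0.248 0.055] [0.524 0.306 0.081] [0.5127 0.2837 0.0694]
```

```bash
cat >> h.py <<'E'
def cur():
    s=telemetry.state(); return np.array(s['ee_pos']),R.from_euler('xyz',s['tcp_rot'],degrees=True)
def plan(segs,p=None,r=None):
    """segs: (pos, rpy or Rotation, nrows, grip); prints the tool-frame step of each row"""
    if p is None: p,r=cur()
    for P1,r1,n,g in segs:
        P1=np.array(P1,float); r1=r1 if isinstance(r1,R) else R.from_euler('xyz',r1,degrees=True)
        rv=(r.inv()*r1).as_rotvec()
        for i in range(n):
            t=r.inv().apply((P1-p)/(n-i)); dr=R.from_rotvec(rv/n)
            print(*t.round(4),*np.degrees(rv/n).round(2),g,sep=', ',end=',\n'); p=p+r.apply(t); r=r*dr
        print('--|t|%.3f |r|%.1f'%(np.linalg.norm(t),np.degrees(np.linalg.norm(rv/n))))
E
python3 - <<'E'
from h import *
p,r=cur(); g=np.array([.4493,.0862,.10])
plan([(p+(g-p)*.66,[180,0,52],10,.4),(g,[180,0,70],6,.4),([.4493,.0862,.003],[180,0,70],4,.4)])
E
```

```text
0.03, -0.0378, 0.0087, -0.01, -0.0, -3.46, 0.4,
0.0322, -0.0359, 0.0087, -0.01, -0.0, -3.46, 0.4,
0.0343, -0.0339, 0.0087, -0.01, -0.0, -3.46, 0.4,
0.0363, -0.0317, 0.0087, -0.01, -0.0, -3.46, 0.4,
0.0382, -0.0295, 0.0086, -0.01, -0.0, -3.46, 0.4,
0.0399, -0.0271, 0.0086, -0.01, -0.0, -3.46, 0.4,
0.0414, -0.0247, 0.0086, -0.01, -0.0, -3.46, 0.4,
0.0429, -0.0221, 0.0086, -0.01, -0.0, -3.46, 0.4,
0.0441, -0.0195, 0.0086, -0.01, -0.0, -3.46, 0.4,
0.0452, -0.0168, 0.0086, -0.01, -0.0, -3.46, 0.4,
--|t|0.049 |r|3.5
0.0396, -0.0121, 0.0074, 0.0, 0.0, -3.0, 0.4,
0.0402, -0.01, 0.0074, 0.0, 0.0, -3.0, 0.4,
0.0407, -0.0079, 0.0074, 0.0, 0.0, -3.0, 0.4,
0.041, -0.0057, 0.0074, 0.0, 0.0, -3.0, 0.4,
0.0413, -0.0036, 0.0074, 0.0, 0.0, -3.0, 0.4,
0.0414, -0.0014, 0.0074, 0.0, 0.0, -3.0, 0.4,
--|t|0.042 |r|3.0
-0.0, -0.0, 0.0242, 0.0, -0.0, -0.0, 0.4,
-0.0, -0.0, 0.0243, 0.0, -0.0, -0.0, 0.4,
-0.0, -0.0, 0.0242, 0.0, -0.0, -0.0, 0.4,
-0.0, -0.0, 0.0243, 0.0, -0.0, -0.0, 0.4,
--|t|0.024 |r|0.0
```

Emit:
carry_out(
  motion=[0.03,-0.038,0.0087,0,0,-3.5,0.4,0.032,-0.036,0.0087,0,0,-3.5,0.4,0.034,-0.034,0.0087,0,0,-3.5,0.4,0.036,-0.032,0.0087,0,0,-3.5,0.4,0.038,-0.03,0.0087,0,0,-3.5,0.4,0.04,-0.027,0.0087,0,0,-3.5,0.4,0.041,-0.025,0.0087,0,0,-3.5,0.4,0.043,-0.022,0.0087,0,0,-3.5,0.4,0.044,-0.02,0.0087,0,0,-3.5,0.4,0.045,-0.017,0.0087,0,0,-3.5,0.4],
)

```text
time_s: 1.35
ee_pos: [0.3568, -0.1435, 0.1441]
tcp_rot: [180.0, -0.0, 52.5]
wrist_force: [0.8, -0.4, 0.1]
grip_width: 0.0509
grasp_force: 0.0
```

Emit:
carry_out(
  motion=[0.04,-0.012,0.0074,0,0,-3,0.4,0.04,-0.01,0.0074,0,0,-3,0.4,0.04,-0.008,0.0074,0,0,-3,0.4,0.041,-0.006,0.0074,0,0,-3,0.4,0.041,-0.004,0.0074,0,0,-3,0.4,0.041,-0.001,0.0074,0,0,-3,0.4,0,0,0,0,0,0,0.4],
)

```text
time_s: 2.22
ee_pos: [0.4439, 0.0887, 0.0994]
tcp_rot: [-180.0, -0.0, 70.6]
wrist_force: [-0.5, -0.1, -0.5]
grip_width: 0.0513
grasp_force: 0.0
```

```bash
python3 - <<'E'
from h import *
c=snap('top'); s=snap('side')
im=np.zeros((600,800,3),np.uint8)
im[:400,:400]=cv2.resize(c['img'][220:300,250:330],(400,400),interpolation=cv2.INTER_CUBIC)
im[:400,400:]=cv2.resize(s['img'][240:300,310:370],(400,400),interpolation=cv2.INTER_CUBIC)
cv2.imwrite('pics/crop2.png',im[:400,:,::-1])
p,r=cur();print(p,r.as_euler('xyz',degrees=True))
plan([([.4493,.0862,.003],[180,0,70],4,.4)])
E
```

```text
[0.44266661 0.08675076 0.09956427] [-1.79939658e+02  4.74871502e-02  7.04528502e+01]
0.0004, 0.0016, 0.0241, -0.02, 0.01, 0.11, 0.4,
0.0004, 0.0016, 0.0241, -0.02, 0.01, 0.11, 0.4,
0.0004, 0.0016, 0.0241, -0.02, 0.01, 0.11, 0.4,
0.0004, 0.0016, 0.0241, -0.02, 0.01, 0.11, 0.4,
--|t|0.024 |r|0.1
```

View pics/crop2.png

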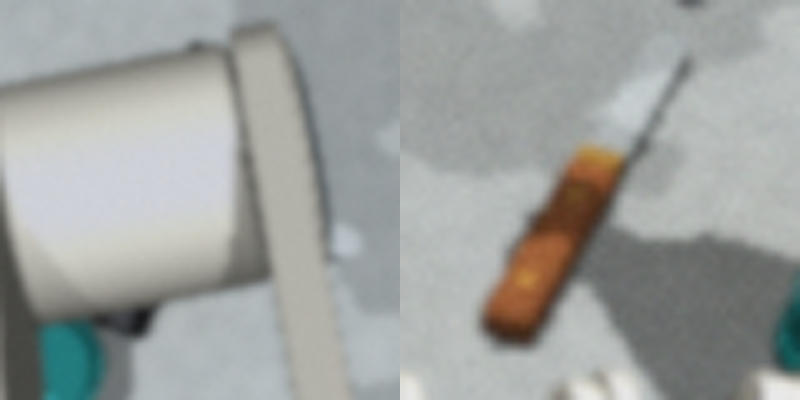

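```bash
python3 - <<'E'
from h import *
c=load('side')
for X,Y,h in [(487,318,.014),(540,330,.014),(580,148,.014),(622,158,.014),(690,62,.008)]:
    print(ray(c,310+(X-400)/6.667,240+Y/6.667,h).round(4))
E
```

```text
[0.4817 0.1645 0.014 ]
[0.4638 0.1699 0.014 ]
[0.449  0.0736 0.014 ]
[0.4341 0.0786 0.014 ]
[0.4072 0.0151 0.008 ]
```

Emit:
carry_out(
  motion=[0,0.0012,0.025,0,0,0,0.4,0,0.0012,0.025,0,0,0,0.4,0,0.0012,0.025,0,0,0,0.4,0,0.0012,0.0215,0,0,0,0.4,0,0,0,0,0,0,0.4,0,0,0,0,0,0,1,0,0,0,0,0,0,1,0,0,0,0,0,0,1,0,0,0,0,0,0,1],
)

```text
time_s: 3.45
ee_pos: [0.4483, 0.085, 0.0046]
tcp_rot: [179.9, -0.0, 70.4]
wrist_force: [-1.0, -3.2, 7.2]
grip_width: 0.0183
grasp_force: 58.5
```

```bash
python3 - <<'E'
from h import *
plan([([.4483,.085,.09],[180,0,70.4],2,1),([.609,.0012,.09],[180,0,87],5,1),([.609,.0012,.06],[180,0,87],2,1)])
E
```

```text
0.0, 0.0, -0.0427, 0.04, -0.01, 0.01, 1,
-0.0, 0.0, -0.0427, 0.04, -0.01, 0.01, 1,
--|t|0.043 |r|0.0
-0.005, 0.0359, 0.0, -0.0, 0.0, -3.32, 1,
-0.0071, 0.0355, 0.0, -0.0, 0.0, -3.32, 1,
-0.0091, 0.0351, 0.0, -0.0, 0.0, -3.32, 1,
-0.0111, 0.0345, 0.0, -0.0, 0.0, -3.32, 1,
-0.0131, 0.0338, 0.0, -0.0, 0.0, -3.32, 1,
--|t|0.036 |r|3.3
0.0, -0.0, 0.015, 0.0, -0.0, 0.0, 1,
0.0, -0.0, 0.015, 0.0, -0.0, 0.0, 1,
--|t|0.015 |r|0.0
```

Emit:
carry_out(
  motion=[0,0,-0.043,0,0,0,1,0,0,-0.043,0,0,0,1,-0.005,0.036,0,0,0,-3.3,1,-0.007,0.0355,0,0,0,-3.3,1,-0.009,0.035,0,0,0,-3.3,1,-0.011,0.0345,0,0,0,-3.3,1,-0.013,0.034,0,0,0,-3.3,1,0,0,0.015,0,0,0,1,0,0,0.015,0,0,0,1,0,0,0,0,0,0,1],
)

```text
time_s: 4.7
ee_pos: [0.6064, 0.0022, 0.0578]
tcp_rot: [-179.8, 0.0, 86.9]
wrist_force: [-0.1, 0.9, -1.0]
grip_width: 0.0179
grasp_force: 59.3
```

```bash
python3 - <<'E'
from h import *
c=snap('top'); s=snap('side');print(*cur()[:1])
im=np.zeros((600,800,3),np.uint8)
im[:400,:400]=cv2.resize(c['img'][170:250,340:420],(400,400),interpolation=cv2.INTER_CUBIC)
im[:400,400:]=cv2.resize(s['img'][170:250,240:320],(400,400),interpolation=cv2.INTER_CUBIC)
cv2.imwrite('pics/crop3.png',im[:400,:,::-1])
E
```

```text
[0.60783139 0.00215555 0.05918802]
```

View pics/crop3.png

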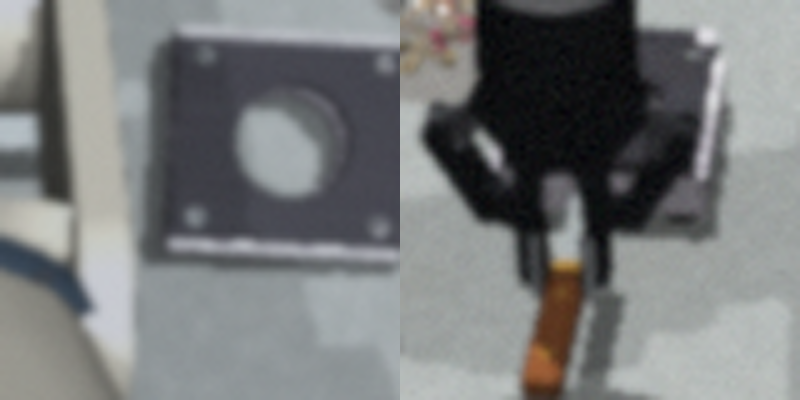

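The side crop shows the knife held just behind the ferrule at (566,267), with its tail at (545,390). I'll check its pitch and axis by depth.

```bash
python3 - <<'E'
from h import *
c=load('side');P=cloud(c)
hsv=cv2.cvtColor(c['img'],cv2.COLOR_RGB2HSV)
for Y in range(275,400,15):
    v=int(170+Y/5); row=hsv[v,255:290]; ok=np.where((row[:,0]<20)&(row[:,1]>120)&(row[:,2]>50))[0]+255
    if len(ok): print(v,ok.min(),ok.max(),P[v,int(ok.mean())].round(4))
for X,Y in [(566,245),(566,225),(566,205),(570,267)]:
    u=240+(X-400)/5;v=170+Y/5; print('blade',P[int(v),int(u)].round(4), ray(c,u,v,.0615).round(4))
E
```

```text
225 269 275 [0.6079 0.0013 0.0666]
228 269 275 [0.6065 0.0178 0.0696]
231 269 274 [0.6083 0.026  0.0667]
234 268 274 [0.6073 0.0388 0.0674]
237 267 273 [0.6082 0.055  0.0706]
240 266 272 [0.6099 0.064  0.0686]
243 265 272 [0.6115 0.0732 0.0669]
246 265 271 [0.6106 0.0837 0.0662]
blade [ 0.6081 -0.0311  0.0615] [ 0.6076 -0.0311  0.0615]
blade [ 0.6095 -0.0491  0.061 ] [ 0.609  -0.0484  0.0615]
blade [ 0.618  -0.1391  0.0112] [ 0.6103 -0.0661  0.0615]
blade [ 0.6036 -0.007   0.0667] [ 0.6042 -0.0126  0.0615]
```

Emit:
carry_out(
  motion=[0,0,0.016,0,0,0,1,0,0,0.0155,0,0,0,1,0,0,0,0,0,0,1,-0.02,0,0,0,0,0,1,-0.016,0,0,0,0,0,1,0,0,0,0,0,0,1],
)

```text
time_s: 5.55
ee_pos: [0.6069, -0.036, 0.0282]
tcp_rot: [180.0, 0.0, 86.8]
wrist_force: [0.1, -0.1, -0.4]
grip_width: 0.018
grasp_force: 59.3
```

Emit:
carry_out(
  motion=[-0.008,0,0,0,0,0,1,-0.01,0,0,0,0,0,1,0,0,0,0,0,0,1,0,0,0,0,0,0,1],
)

```text
time_s: 6.05
ee_pos: [0.6058, -0.0521, 0.0279]
tcp_rot: [-180.0, -0.0, 86.9]
wrist_force: [0.1, -0.2, -1.2]
grip_width: 0.0181
grasp_force: 59.3
```

```bash
python3 - <<'E'
from h import *
s=telemetry.state();print(s['ee_pos'],s['tcp_rot'],s['wrist_force'],s['wrist_torque'])
c=snap('side');P=cloud(c)
for v in (205,210,215,220,225): print(v,[ (P[v,u]*1000).round(0).tolist() for u in (272,274)])
E
```

```text
[ 0.60577778 -0.05214144  0.02786208] [-1.79994421e+02 -4.46228479e-03  8.68975688e+01] [ 0.11305382 -0.17648194 -1.22229327] [ 0.00413097  0.05231623 -0.02127532]
205 [[620.0, -141.0, 29.0], [616.0, -151.0, 23.0]]
210 [[620.0, -134.0, 18.0], [615.0, -139.0, 14.0]]
215 [[613.0, -56.0, 56.0], [616.0, -138.0, -1.0]]
220 [[613.0, -53.0, 43.0], [609.0, -65.0, 35.0]]
225 [[612.0, -43.0, 35.0], [607.0, -40.0, 37.0]]
```

Emit:
carry_out(
  motion=[0,0,-0.004,0,0,0,1,0,0,-0.004,0,-1,0,1,0,0,-0.004,0,-1,0,1,0,0,-0.004,0,-1,0,1,0,0,0,0,0,0,1],
)

```text
time_s: 6.72
ee_pos: [0.6062, -0.0516, 0.0443]
tcp_rot: [180.0, 3.0, 87.0]
wrist_force: [-0.5, -0.1, -1.3]
grip_width: 0.0179
grasp_force: 59.2
```

```bash
python3 - <<'E'
from h import *
s=telemetry.state();print(s['ee_pos'],s['tcp_rot'],s['wrist_force'],s['wrist_torque'])
c=snap('top');P=cloud(c)
for u in (376,380,384,405,410): print(u,[ (P[v,u]*1000).round(0).tolist() for v in (190,200,208)])
E
```

```text
[ 0.60615612 -0.05158002  0.04430605] [179.96050918   3.02562751  86.95079115] [-0.46306067 -0.0828639  -1.25681127] [ 0.04172092 -0.03053982 -0.01168037]
376 [[555.0, -83.0, 504.0], [536.0, -81.0, 523.0], [521.0, -79.0, 537.0]]
380 [[555.0, -90.0, 505.0], [536.0, -87.0, 522.0], [520.0, -85.0, 541.0]]
384 [[617.0, -162.0, 60.0], [592.0, -162.0, 59.0], [571.0, -161.0, 60.0]]
405 [[622.0, -222.0, 25.0], [599.0, -226.0, 2.0], [572.0, -216.0, 52.0]]
410 [[620.0, -231.0, 46.0], [594.0, -230.0, 47.0], [573.0, -229.0, 51.0]]
```

```bash
python3 - <<'E'
from h import *
plan([([.605,-.075,.062],[180,18,87],4,1),([.603,-.120,.076],[180,30,87],4,1)])
E
```

```text
-0.0061, 0.0001, -0.0042, 0.0, -3.75, -0.02, 1,
-0.0063, 0.0001, -0.0038, 0.0, -3.75, -0.02, 1,
-0.0066, 0.0, -0.0033, 0.0, -3.75, -0.02, 1,
-0.0068, 0.0, -0.0029, 0.0, -3.75, -0.02, 1,
--|t|0.007 |r|3.7
-0.0118, 0.0001, 0.0002, 0.0, -3.0, 0.0, 1,
-0.0118, 0.0001, 0.0008, 0.0, -3.0, 0.0, 1,
-0.0117, 0.0001, 0.0014, 0.0, -3.0, 0.0, 1,
-0.0116, 0.0001, 0.002, 0.0, -3.0, 0.0, 1,
--|t|0.012 |r|3.0
```

Emit:
carry_out(
  motion=[-0.006,0,-0.004,0,-3.75,0,1,-0.0063,0,-0.0038,0,-3.75,0,1,-0.0066,0,-0.0034,0,-3.75,0,1,-0.0068,0,-0.003,0,-3.75,0,1,-0.0118,0,0,0,-3,0,1,-0.0118,0,0.0006,0,-3,0,1,-0.0118,0,0.0014,0,-3,0,1,-0.0118,0,0.002,0,-3,0,1,0,0,0,0,0,0,1],
)

```text
time_s: 7.9
ee_pos: [0.6021, -0.1202, 0.0759]
tcp_rot: [-180.0, 30.0, 86.9]
wrist_force: [0.6, -0.5, 0.1]
grip_width: 0.0181
grasp_force: 59.4
```

```bash
python3 - <<'E'
from h import *
s=telemetry.state();print(s['ee_pos'],s['tcp_rot'],s['wrist_force'],s['wrist_torque'])
c=snap('top'); d=snap('side')
P=cloud(d);im=np.zeros((400,800,3),np.uint8)
im[:,:400]=cv2.resize(c['img'][160:240,350:430],(400,400),interpolation=cv2.INTER_CUBIC)
im[:,400:]=cv2.resize(d['img'][150:250,220:320],(400,400),interpolation=cv2.INTER_CUBIC)
cv2.imwrite('pics/crop4.png',im[:,:,::-1])
for Q in (P,cloud(c)):
    M=(Q[...,0]>.54)&(Q[...,0]<.66)&(Q[...,1]<-.15)&(Q[...,1]>-.29)&(Q[...,2]>.05)&(Q[...,2]<.2)
    q=Q[M]; 
    if len(q): print(len(q),q.min(0),q.max(0)); k=np.polyfit(q[:,1],q[:,2],1); print(np.degrees(np.arctan(k[0])))
E
```

```text
[ 0.60208352 -0.12023049  0.07588685] [-179.96523704   29.97564495   86.94461869] [ 0.59309175 -0.51990232  0.07494726] [ 0.2982686  -0.06061117 -0.06898533]
195 [ 0.54338862 -0.25311554  0.05079064] [ 0.57678274 -0.18313135  0.15024665]
54.936770610768995
1018 [ 0.54544078 -0.2763558   0.05005575] [ 0.65136503 -0.15043489  0.15438707]
40.32985066838642
```

View pics/crop4.png

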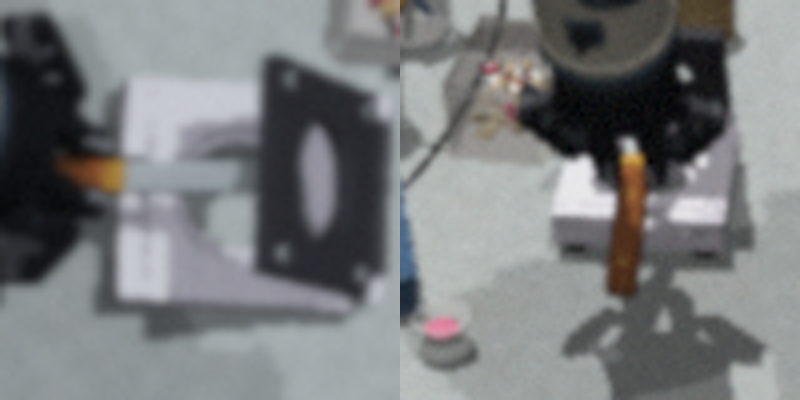

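```bash
python3 - <<'E'
from h import *
plan([([.5995,-.160,.098],[180,30,87],4,1),([.597,-.219,.0965],[180,30,87],5,1),([.601,-.13,.12],[180,20,87],2,1),([.59,-.05,.12],[180,0,87],2,1),([.45,.075,.08],[180,0,70],4,1),([.45,.075,.006],[180,0,70],3,1)])
E
```

```text
-0.0114, -0.0001, 0.0002, -0.01, -0.02, -0.02, 1,
-0.0114, -0.0001, 0.0002, -0.01, -0.02, -0.02, 1,
-0.0114, -0.0001, 0.0002, -0.01, -0.02, -0.02, 1,
-0.0114, -0.0002, 0.0002, -0.01, -0.02, -0.02, 1,
--|t|0.011 |r|0.0
-0.0101, 0.0001, 0.0062, 0.0, -0.0, 0.0, 1,
-0.0101, 0.0001, 0.0062, 0.0, -0.0, 0.0, 1,
-0.0101, 0.0001, 0.0062, 0.0, -0.0, 0.0, 1,
-0.0101, 0.0001, 0.0062, 0.0, -0.0, 0.0, 1,
-0.0101, 0.0001, 0.0062, 0.0, -0.0, 0.0, 1,
--|t|0.012 |r|0.0
0.0327, -0.0003, -0.0324, 0.0, 5.0, 0.0, 1,
0.0354, -0.0003, -0.0295, 0.0, 5.0, 0.0, 1,
--|t|0.046 |r|5.0
0.0373, -0.0076, -0.0136, -0.0, 10.0, -0.0, 1,
0.0391, -0.0076, -0.0069, -0.0, 10.0, -0.0, 1,
--|t|0.040 |r|10.0
0.0294, -0.0366, 0.01, -0.0, -0.0, 4.25, 1,
0.0266, -0.0387, 0.01, -0.0, -0.0, 4.25, 1,
0.0236, -0.0405, 0.01, -0.0, -0.0, 4.25, 1,
0.0206, -0.0422, 0.01, -0.0, -0.0, 4.25, 1,
--|t|0.048 |r|4.2
0.0, -0.0, 0.0247, -0.0, -0.0, 0.0, 1,
0.0, -0.0, 0.0247, -0.0, -0.0, 0.0, 1,
0.0, -0.0, 0.0247, -0.0, -0.0, 0.0, 1,
--|t|0.025 |r|0.0
```

Emit:
carry_out(
  motion=[-0.0114,0,0,0,0,0,1,-0.0114,0,0,0,0,0,1,-0.0114,0,0,0,0,0,1,-0.0114,0,0.0005,0,0,0,1,-0.01,0,0.006,0,0,0,1,-0.01,0,0.006,0,0,0,1,-0.01,0,0.006,0,0,0,1,-0.01,0,0.006,0,0,0,1,-0.01,0,0.006,0,0,0,1,0,0,0,0,0,0,1],
)

```text
time_s: 9.25
ee_pos: [0.5966, -0.2193, 0.0976]
tcp_rot: [-180.0, 30.0, 86.9]
wrist_force: [-0.3, -0.5, -0.5]
grip_width: 0.0184
grasp_force: 59.4
```

```bash
python3 - <<'E'
from h import *
s=telemetry.state();print(s['ee_pos'],s['tcp_rot'],s['wrist_force'],s['wrist_torque'])
c=snap('top'); Q=cloud(c)
M=(Q[...,0]>.53)&(Q[...,0]<.67)&(Q[...,1]<-.26)&(Q[...,1]>-.36)&(Q[...,2]>.05)&(Q[...,2]<.2)
q=Q[M]; print(len(q),q.min(0),q.max(0))
for lo in np.arange(.06,.18,.02):
    k=q[(q[:,2]>lo)&(q[:,2]<=lo+.02)]; print(lo.round(2),len(k),k[:,1].min() if len(k) else 0,k[:,1].max() if len(k) else 0)
E
```

```text
[ 0.59656582 -0.21927086  0.09758442] [-179.98710195   30.01158548   86.85161659] [-0.33523641 -0.53530327 -0.48274015] [ 0.26474491 -0.01050427 -0.00863464]
1199 [ 0.54212717 -0.35408083  0.05006331] [ 0.6697265 -0.2601884  0.1714328]
0.06 165 -0.35389637001647845 -0.2678804067833235
0.08 151 -0.29261357095019447 -0.2759629318876291
0.1 106 -0.29760405644102905 -0.2789657650708949
0.12 231 -0.30218515197217916 -0.2601884007324598
0.14 262 -0.3171940616133477 -0.2784879365682175
0.16 197 -0.31695340941164774 -0.30295822741795037
```

Emit:
carry_out(
  motion=[0.033,0,-0.032,0,5,0,1,0.035,0,-0.03,0,5,0,1,0.037,-0.008,-0.014,0,10,0,1,0.039,-0.008,-0.007,0,10,0,1,0.029,-0.037,0.01,0,0,4.2,1,0.027,-0.039,0.01,0,0,4.2,1,0.024,-0.04,0.01,0,0,4.2,1,0.021,-0.042,0.01,0,0,4.2,1,0,0,0,0,0,0,1],
)

```text
time_s: 10.42
ee_pos: [0.4467, 0.0776, 0.0811]
tcp_rot: [-179.8, 0.1, 70.2]
wrist_force: [1.1, -0.8, -0.6]
grip_width: 0.0177
grasp_force: 59.3
```

```bash
python3 - <<'E'
from h import *
plan([([.45,.075,.006],[180,0,70],4,1)])
E
```

```text
-0.0003, 0.0011, 0.0188, -0.05, 0.02, 0.06, 1,
-0.0003, 0.001, 0.0188, -0.05, 0.02, 0.06, 1,
-0.0003, 0.001, 0.0188, -0.05, 0.02, 0.06, 1,
-0.0003, 0.001, 0.0188, -0.05, 0.02, 0.06, 1,
--|t|0.019 |r|0.1
```

Emit:
carry_out(
  motion=[0,0,0.025,0,0,0,1,0,0,0.025,0,0,0,1,0,0,0.02,0,0,0,1,0,0,0.0055,0,0,0,1,0,0,0,0,0,0,0.4,0,0,0,0,0,0,0.4,0,0,0,0,0,0,0.4,0,0,-0.05,0,0,0,0.2,0,0,-0.06,0,0,0,0,0,0,-0.06,0,0,0,0],
)

```text
time_s: 11.68
ee_pos: [0.4499, 0.0761, 0.1786]
tcp_rot: [180.0, -0.0, 70.1]
wrist_force: [2.3, 1.1, -0.4]
grip_width: 0.0853
grasp_force: 0.0
```

```bash
python3 - <<'E'
from h import *
from scipy.optimize import least_squares
pts={}
for n in('top','side'):
    P=cloud(snap(n)).reshape(-1,3)
    for i,(b,xc) in enumerate(((18,.39),(11,.452),(6,.514))):
        q=P[(abs(P[:,0]-xc)<.03)&(abs(P[:,1]-.266)<.045)&(P[:,2]>.052)&(P[:,2]<.086)]
        pts.setdefault((n,b,i),q); print(n,b,len(q))
def sd(q,o,yaw,b):
    a=np.array([np.cos(yaw),np.sin(yaw),0]); z=a*np.cos(.2618)+[0,0,np.sin(.2618)]
    v=(q-o)*1e3; s=v@z; r=np.sqrt(np.maximum((v**2).sum(1)-s*s,0))
    def cyl(s0,s1,R0):
        dx=r-R0; dz=np.maximum(s0-s,s-s1); return np.minimum(np.maximum(dx,dz),0)+np.hypot(np.maximum(dx,0),np.maximum(dz,0))
    return np.minimum(cyl(0,8,32),cyl(8,8+b,27))
for names in (('top',),('side',),('top','side')):
    def f(p):
        out=[]
        for (n,b,i),q in pts.items():
            if n in names and len(q): out.append(sd(q,np.array([p[0]+.066*i*np.cos(p[2]),p[1]+.066*i*np.sin(p[2]),.046+p[3]]),p[2],b))
        return np.concatenate(out)
    r=least_squares(f,[.383,.2655,.05,0],loss='soft_l1',x_scale=[.001,.001,.01,.001]); print(names,r.x.round(4),np.abs(r.fun).mean().round(2) if len(r.fun) else 0)
E
```

```text
top 18 299
top 11 227
top 6 178
side 18 379
side 11 298
side 6 227
('top',) [0.3816 0.266  0.047  0.0023] 1.16
('side',) [0.3793 0.268  0.0449 0.001 ] 1.02
('top', 'side') [0.3803 0.267  0.0458 0.0017] 1.3
```

```bash
cat >> h.py <<'E'
def ori(yaw,alpha):
    """tool z in the vertical plane of heading yaw, leaning alpha (deg) back to -heading; tool y = heading+90"""
    k=np.radians(yaw);a=np.array([np.cos(k),np.sin(k),0]);n=np.array([-np.sin(k),np.cos(k),0]);al=np.radians(alpha)
    z=-(np.sin(al)*a+np.cos(al)*np.array([0,0,1])); return R.from_matrix(np.stack([np.cross(n,z),n,z],1))
E
python3 - <<'E'
from h import *
r=ori(2.6,25); print(r.as_euler('xyz',degrees=True))
plan([([.4507,.27,.17],r,10,0)])
E
```

```text
[-180.   -25.  -177.4]
0.018, -0.0069, 0.0013, 2.52, 1.67, -11.03, 0,
0.019, -0.0032, 0.0021, 2.52, 1.67, -11.03, 0,
0.0192, 0.0006, 0.0027, 2.52, 1.67, -11.03, 0,
0.0186, 0.0043, 0.0031, 2.52, 1.67, -11.03, 0,
0.0173, 0.0079, 0.0034, 2.52, 1.67, -11.03, 0,
0.0154, 0.0113, 0.0035, 2.52, 1.67, -11.03, 0,
0.0128, 0.0141, 0.0033, 2.52, 1.67, -11.03, 0,
0.0098, 0.0164, 0.003, 2.52, 1.67, -11.03, 0,
0.0064, 0.0181, 0.0024, 2.52, 1.67, -11.03, 0,
0.0027, 0.0191, 0.0017, 2.52, 1.67, -11.03, 0,
--|t|0.019 |r|11.4
```

```bash
python3 - <<'E'
from h import *
plan([([.4507,.27,.17],ori(2.6,25),13,0)])
E
```

```text
0.0139, -0.0053, 0.001, 1.93, 1.28, -8.49, 0,
0.0145, -0.0032, 0.0015, 1.93, 1.28, -8.49, 0,
0.0147, -0.0009, 0.0019, 1.93, 1.28, -8.49, 0,
0.0147, 0.0013, 0.0022, 1.93, 1.28, -8.49, 0,
0.0143, 0.0036, 0.0024, 1.93, 1.28, -8.49, 0,
0.0135, 0.0057, 0.0026, 1.93, 1.28, -8.49, 0,
0.0125, 0.0077, 0.0027, 1.93, 1.28, -8.49, 0,
0.0111, 0.0096, 0.0026, 1.93, 1.28, -8.49, 0,
0.0095, 0.0112, 0.0025, 1.93, 1.28, -8.49, 0,
0.0077, 0.0125, 0.0023, 1.93, 1.28, -8.49, 0,
0.0057, 0.0136, 0.002, 1.93, 1.28, -8.49, 0,
0.0036, 0.0144, 0.0016, 1.93, 1.28, -8.49, 0,
0.0014, 0.0148, 0.0012, 1.93, 1.28, -8.49, 0,
--|t|0.015 |r|8.8
```

Emit:
carry_out(
  motion=[0.014,-0.005,0.001,1.93,1.28,-8.5,0,0.0145,-0.003,0.0015,1.93,1.28,-8.5,0,0.0147,-0.001,0.002,1.93,1.28,-8.5,0,0.0147,0.001,0.002,1.93,1.28,-8.5,0,0.014,0.0035,0.0024,1.93,1.28,-8.5,0,0.0135,0.0055,0.0026,1.93,1.28,-8.5,0,0.0125,0.0077,0.0027,1.93,1.28,-8.5,0,0.011,0.0095,0.0026,1.93,1.28,-8.5,0,0.0095,0.011,0.0025,1.93,1.28,-8.5,0,0.0077,0.0125,0.0023,1.93,1.28,-8.5,0],
)

```text
time_s: 13.02
ee_pos: [0.4471, 0.2244, 0.1661]
tcp_rot: [-174.9, -20.5, 155.5]
wrist_force: [0.2, -0.5, 0.7]
grip_width: 0.0853
grasp_force: 0.0
```

Emit:
carry_out(
  motion=[0.0057,0.0136,0.002,1.93,1.28,-8.5,0,0.0036,0.0144,0.0016,1.93,1.28,-8.5,0,0.0014,0.0148,0.0012,1.93,1.28,-8.5,0,0,0,0,0,0,0,0],
)

```text
time_s: 13.52
ee_pos: [0.4463, 0.2695, 0.1627]
tcp_rot: [-179.9, -25.6, -177.2]
wrist_force: [0.7, -1.0, 0.0]
grip_width: 0.0854
grasp_force: 0.0
```

```bash
python3 - <<'E'
from h import *
s=telemetry.state();print(s['ee_pos'],s['tcp_rot'],s['q'].round(1))
d=np.array(ori(2.6,25).as_matrix()[:,2]); t=np.array([.400,.2675,.041])
plan([(t-d*.06,ori(2.6,25),3,0),(t,ori(2.6,25),4,0)])
E
```

```text
[0.44628658 0.26954208 0.16272793] [-179.92425739  -25.56923028 -177.20373672] [ 24.9  28.8  94.4   9.4  80.8 -71.4]
-0.0034, 0.0001, 0.0233, -0.05, -0.19, 0.06, 0,
-0.0033, 0.0001, 0.0233, -0.05, -0.19, 0.06, 0,
-0.0032, 0.0, 0.0233, -0.05, -0.19, 0.06, 0,
--|t|0.024 |r|0.2
-0.0, 0.0, 0.015, 0.0, -0.0, -0.0, 0,
0.0, -0.0, 0.015, 0.0, -0.0, -0.0, 0,
0.0, 0.0, 0.015, 0.0, -0.0, -0.0, 0,
0.0, 0.0, 0.015, 0.0, -0.0, -0.0, 0,
--|t|0.015 |r|0.0
```

Emit:
carry_out(
  motion=[-0.0033,0,0.0233,0,-0.2,0,0,-0.0033,0,0.0233,0,-0.2,0,0,-0.0033,0,0.0233,0,-0.2,0,0,0,0,0.02,0,0,0,0,0,0,0.02,0,0,0,0,0,0,0.02,0,0,0,0,0,0,0,0,0,0,0],
)

```text
time_s: 14.4
ee_pos: [0.3988, 0.2652, 0.0409]
tcp_rot: [-179.8, -25.1, -177.5]
wrist_force: [0.6, -0.6, -0.0]
grip_width: 0.0851
grasp_force: 0.0
```

```bash
python3 - <<'E'
from h import *
s=telemetry.state();print(s['ee_pos'],s['tcp_rot'],s['wrist_force'])
c=snap('side');t=snap('top')
im=np.zeros((600,800,3),np.uint8)
im[:,:400]=cv2.resize(c['img'][240:345,320:390],(400,600),interpolation=cv2.INTER_CUBIC)
im[:,400:]=cv2.resize(t['img'][200:305,180:250],(400,600),interpolation=cv2.INTER_CUBIC)
cv2.imwrite('pics/crop5.png',im[:,:,::-1])
E
```

```text
[0.39883462 0.26517411 0.04091734] [-179.81276017  -25.0757988  -177.4622643 ] [ 0.5759572  -0.60282614 -0.01444212]
```

View pics/crop5.png

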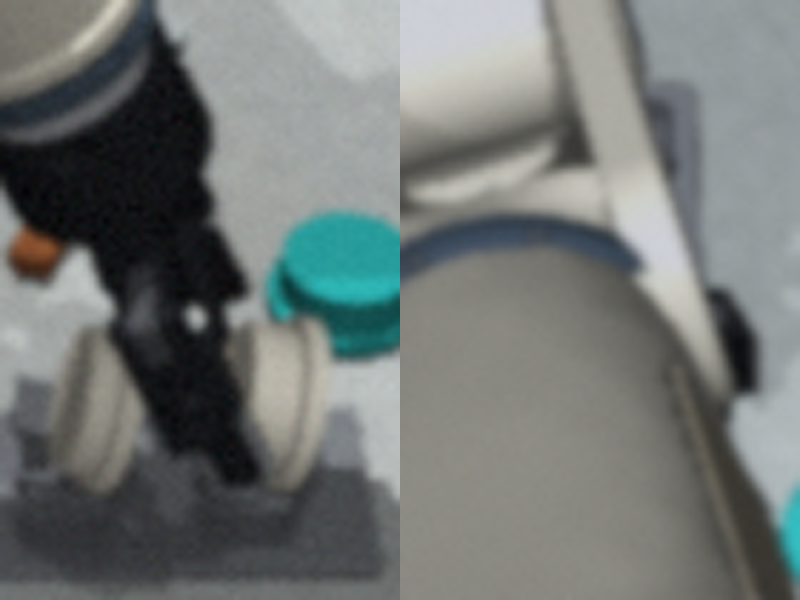

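The near finger's right edge at crop x≈260 matches the predicted open-finger position beside the body, with clear space to the collar and the medium blank. Closing.

Emit:
carry_out(
  motion=[0,0,0,0,0,0,1,0,0,0,0,0,0,1,0,0,0,0,0,0,1,0,0,0,0,0,0,1],
)

```text
time_s: 15.0
ee_pos: [0.4022, 0.2694, 0.0433]
tcp_rot: [179.7, -24.7, -177.3]
wrist_force: [1.3, 11.0, 10.6]
grip_width: 0.0517
grasp_force: 60.7
```

```bash
python3 - <<'E'
from h import *
r=ori(2.6,25)
plan([([.385,.2685,.109],r,4,1)])
E
```

```text
0.0108, 0.0, -0.0131, 0.05, 0.07, 0.02, 1,
0.0108, 0.0, -0.0131, 0.05, 0.07, 0.02, 1,
0.0108, 0.0, -0.0131, 0.05, 0.07, 0.02, 1,
0.0108, -0.0, -0.0131, 0.05, 0.07, 0.02, 1,
--|t|0.017 |r|0.1
```

Emit:
carry_out(
  motion=[0.011,0,-0.013,0,0,0,1,0.011,0,-0.013,0,0,0,1,0.011,0,-0.013,0,0,0,1,0.011,0,-0.013,0,0,0,1,0.011,0,-0.013,0,0,0,1,0,0,0,0,0,0,1],
)

```text
time_s: 15.75
ee_pos: [0.378, 0.2656, 0.1249]
tcp_rot: [-180.0, -24.9, -177.2]
wrist_force: [0.8, 0.6, -1.4]
grip_width: 0.0516
grasp_force: 62.9
```

```bash
python3 - <<'E'
from h import *
s=telemetry.state();print(s['ee_pos'],s['tcp_rot'],s['wrist_force'],s['grip_width'])
c=snap('side')
im=cv2.resize(c['img'][225:345,280:400],(600,600),interpolation=cv2.INTER_CUBIC)
cv2.imwrite('pics/crop6.png',im[:,:,::-1])
E
```

```text
[0.37799705 0.26561818 0.12493012] [-179.99805499  -24.85106393 -177.22508171] [ 0.76739517  0.58607285 -1.41520567] 0.05159981688713306
```

View pics/crop6.png

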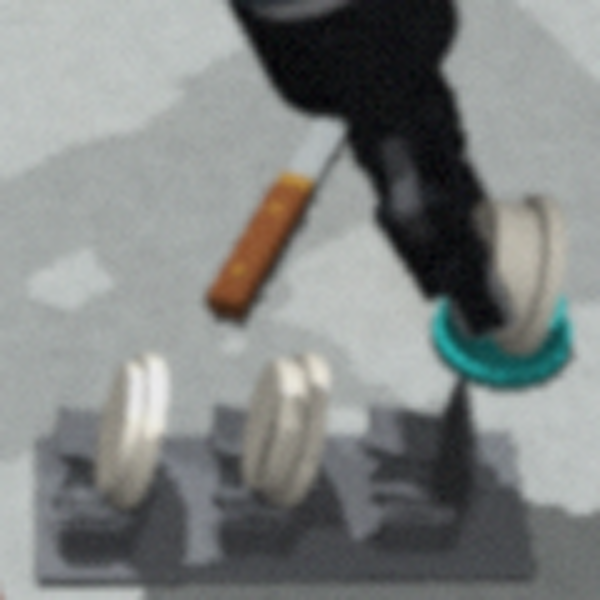

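Blank is in hand at crop (520,270), and the other two stand in the rack. Next I'll fit its pose relative to the tool.

```bash
cat >> h.py <<'E'
from scipy.optimize import least_squares
def sdist(q,o,z,b=18):
    v=(q-o)*1e3; s=v@z; r=np.sqrt(np.maximum((v**2).sum(1)-s*s,0))
    def cyl(s0,s1,R0):
        dx=r-R0; dz=np.maximum(s0-s,s-s1); return np.minimum(np.maximum(dx,dz),0)+np.hypot(np.maximum(dx,0),np.maximum(dz,0))
    return np.minimum(cyl(0,8,32),cyl(8,8+b,27))
E
python3 - <<'E'
from h import *
p,r=cur();c=load('side');P=cloud(c);hsv=cv2.cvtColor(c['img'],cv2.COLOR_RGB2HSV)
M=(hsv[...,2]>110)&(hsv[...,1]<70)&(abs(P[...,0]-.365)<.05)&(abs(P[...,1]-.266)<.05)&(P[...,2]>.075)&(P[...,2]<.2)
v,u=np.where(M);q=P[M];print(len(q),u.min(),u.max(),v.min(),v.max(),q.min(0),q.max(0))
T0=r.as_matrix()
def zz(t): k=np.radians(2.6);return np.array([np.cos(k)*np.cos(t),np.sin(k)*np.cos(t),np.sin(t)])
# predicted offset of O in tool frame from grasp design
pred=p+np.array([.381,.2665,.046])-np.array([.4022,.2685,.0433]);print('pred',pred)
f=lambda x:sdist(q,x[:3],zz(x[3]))
o=least_squares(f,[*pred,.26],loss='soft_l1',x_scale=[.001,.001,.001,.05]);print(o.x[:3].round(4),np.degrees(o.x[3]),np.abs(o.fun).mean())
f2=lambda x:sdist(q,np.array([x[0],p[1],x[1]]),zz(np.radians(15)))
o=least_squares(f2,[pred[0],pred[2]],loss='soft_l1',x_scale=.001);print(o.x.round(4),np.abs(o.fun).mean())
E
```

```text
341 371 393 244 292 [0.34875141 0.22920903 0.125556  ] [0.3927183  0.29872053 0.19967726]
pred [0.35672122 0.26346861 0.12685663]
[0.3562 0.2637 0.1287] 14.3224028793301 1.9981485841738569
[0.3565 0.1283] 2.159306539009159
```

```bash
python3 - <<'E'
from h import *
Z=[];G=[]
for i in range(6):
    c=capture('top');Z.append(c['z_map']);G.append(c['img'].mean(-1))
c['z_map']=np.median(Z,0);P=cloud(c);g=np.mean(G,0)
w=(slice(165,232),slice(362,440)); Q=P[w]
# plane of frame top: residual
f=foc(c)
v,u=np.mgrid[165:232,362:440]
fr=[ray(c,a,b,.034) for a,b in zip(u.ravel(),v.ravel())]; fr=np.array(fr).reshape(u.shape+(3,))
d=np.hypot(fr[...,0]-.5985,fr[...,1]+.2005)
print('frame z',np.median(Q[...,2][(d>.036)&(d<.05)]), 'floor',np.median(Q[...,2][(d>.029)&(d<.031)]),'bore',np.median(Q[...,2][d<.02]))
zt=np.median(Q[...,2][(d>.036)&(d<.05)])
for th in (.003,.004,.005):
    m=((Q[...,2]<zt-th)&(d<.042)).astype(np.uint8); m=cv2.morphologyEx(m,cv2.MORPH_OPEN,np.ones((2,2)))
    n=m.sum(); px=np.linalg.norm(fr[30,30]-fr[30,31]); print(th,n,'diam',2*np.sqrt(n*px*px/np.pi), fr[m>0].mean(0).round(4))
# footprint of frame in the picture: bright-ish? front and side edges by depth
m=((Q[...,2]>.02)&(Q[...,2]<.05)).astype(np.uint8);print(m.sum())
np.save('pics/g.npy',g)
E
```

```text
frame z 0.034997444661134414 floor 0.02657440751868667 bore 0.0010671502600501093
0.003 510 diam 0.06633834588664339 [ 0.5974 -0.204   0.034 ]
0.004 505 diam 0.06601235695616045 [ 0.5973 -0.2038  0.034 ]
0.005 502 diam 0.06581598857774994 [ 0.5973 -0.2037  0.034 ]
2062
```

```bash
python3 - <<'E'
from h import *
r0=ori(2.6,25); r1=ori(-20,-50); p,r=cur()
m=np.array([.48,.06,.18])
mid=r0*R.from_rotvec((r0.inv()*r1).as_rotvec()*.45)
plan([(m,mid,6,1),([.6055,-.2069,.13],r1,8,1),([.6055,-.2069,.0907],r1,2,1)])
E
```

```text
-0.01, -0.035, -0.0151, 0.38, -5.54, 1.8, 1,
-0.0125, -0.0347, -0.0137, 0.38, -5.54, 1.8, 1,
-0.0148, -0.0344, -0.0122, 0.38, -5.54, 1.8, 1,
-0.017, -0.034, -0.0104, 0.38, -5.54, 1.8, 1,
-0.019, -0.0335, -0.0085, 0.38, -5.54, 1.8, 1,
-0.0207, -0.0329, -0.0063, 0.38, -5.54, 1.8, 1,
--|t|0.039 |r|5.8
-0.0184, -0.0306, 0.0112, 0.36, -5.09, 1.63, 1,
-0.0182, -0.03, 0.013, 0.36, -5.09, 1.63, 1,
-0.0178, -0.0294, 0.0148, 0.36, -5.09, 1.63, 1,
-0.0172, -0.0288, 0.0166, 0.36, -5.09, 1.63, 1,
-0.0165, -0.0282, 0.0182, 0.36, -5.09, 1.63, 1,
-0.0156, -0.0276, 0.0198, 0.36, -5.09, 1.63, 1,
-0.0146, -0.027, 0.0214, 0.36, -5.09, 1.63, 1,
-0.0134, -0.0265, 0.0228, 0.36, -5.09, 1.63, 1,
--|t|0.037 |r|5.4
0.0151, -0.0, 0.0126, 0.0, 0.0, 0.0, 1,
0.0151, 0.0, 0.0126, 0.0, 0.0, 0.0, 1,
--|t|0.020 |r|0.0
```

Emit:
carry_out(
  motion=[-0.01,-0.035,-0.015,0.38,-5.55,1.8,1,-0.0125,-0.0347,-0.0137,0.38,-5.55,1.8,1,-0.015,-0.0344,-0.012,0.38,-5.55,1.8,1,-0.017,-0.034,-0.0104,0.38,-5.55,1.8,1,-0.019,-0.0335,-0.0085,0.38,-5.55,1.8,1,-0.0207,-0.033,-0.0063,0.38,-5.55,1.8,1,-0.0184,-0.0306,0.0112,0.36,-5.1,1.63,1,-0.0182,-0.03,0.013,0.36,-5.1,1.63,1,-0.0178,-0.0294,0.0148,0.36,-5.1,1.63,1,-0.0172,-0.0288,0.0166,0.36,-5.1,1.63,1],
)

```text
time_s: 17.35
ee_pos: [0.5432, -0.0745, 0.1551]
tcp_rot: [-176.6, 29.7, 167.6]
wrist_force: [1.2, -1.8, -1.9]
grip_width: 0.0516
grasp_force: 63.2
```

Emit:
carry_out(
  motion=[-0.0165,-0.0282,0.0182,0.36,-5.1,1.63,1,-0.0156,-0.0276,0.0198,0.36,-5.1,1.63,1,-0.0146,-0.027,0.0214,0.36,-5.1,1.63,1,-0.0134,-0.0265,0.0228,0.36,-5.1,1.63,1,0,0,0,0,0,0,1,0,0,0,0,0,0,1],
)

```text
time_s: 18.1
ee_pos: [0.6027, -0.1948, 0.1856]
tcp_rot: [-178.9, 41.4, 161.8]
wrist_force: [0.0, 0.0, -0.9]
grip_width: 0.0519
grasp_force: 63.4
```

```bash
python3 - <<'E'
from h import *
s=telemetry.state();print(s['ee_pos'],s['tcp_rot'],s['q'].round(1),s['wrist_force'],s['grip_width'])
p=s['ee_pos']
for n in('top','side'):
    c=snap(n);P=cloud(c);hsv=cv2.cvtColor(c['img'],cv2.COLOR_RGB2HSV)
    M=(hsv[...,2]>100)&(hsv[...,1]<70)&(abs(P[...,0]-.6)<.045)&(abs(P[...,1]+.2)<.045)&(P[...,2]>.08)&(P[...,2]<.2)
    q=P[M];print(n,len(q)); 
    if len(q): print(q.min(0),q.max(0),np.percentile(q[:,2],[10,50,90]))
E
```

```text
[ 0.60273696 -0.19479084  0.18555154] [-178.94361453   41.43571756  161.7939541 ] [-17.1  12.2 125.9 -74.2   1.9 -15. ] [ 0.04991906  0.02413888 -0.88426421] 0.051939025297437824
top 379
[ 0.57006949 -0.22778597  0.16951662] [ 0.6226298  -0.15538884  0.19994455] [0.19073805 0.19529653 0.19858629]
side 185
[ 0.55982487 -0.2166967   0.16615573] [ 0.62051554 -0.15529504  0.19883072] [0.17241268 0.18067632 0.19057535]
```

```bash
python3 - <<'E'
from h import *
p,r=cur(); w=[.60,-.16,.21]
plan([([.59,-.17,.20],ori(-20,0),5,1),(w,ori(-70,-8),6,1),(w,ori(-115,-25),6,1),(w,ori(-115,-50),3,1)])
E
```

```text
0.001, 0.0037, -0.0048, -0.07, 8.29, 0.28, 1,
0.0017, 0.0037, -0.0046, -0.07, 8.29, 0.28, 1,
0.0024, 0.0037, -0.0043, -0.07, 8.29, 0.28, 1,
0.003, 0.0037, -0.0039, -0.07, 8.29, 0.28, 1,
0.0036, 0.0036, -0.0034, -0.07, 8.29, 0.28, 1,
--|t|0.006 |r|8.3
-0.001, 0.0021, -0.0017, 0.58, -1.25, 8.32, 1,
-0.0007, 0.0022, -0.0017, 0.58, -1.25, 8.32, 1,
-0.0004, 0.0023, -0.0017, 0.58, -1.25, 8.32, 1,
-0.0001, 0.0023, -0.0017, 0.58, -1.25, 8.32, 1,
0.0002, 0.0023, -0.0017, 0.58, -1.25, 8.32, 1,
0.0005, 0.0022, -0.0018, 0.58, -1.25, 8.32, 1,
--|t|0.003 |r|8.4
0.0, 0.0, 0.0, 2.14, -2.69, 7.22, 1,
0.0, 0.0, 0.0, 2.14, -2.69, 7.22, 1,
0.0, 0.0, 0.0, 2.14, -2.69, 7.22, 1,
0.0, 0.0, 0.0, 2.14, -2.69, 7.22, 1,
0.0, 0.0, 0.0, 2.14, -2.69, 7.22, 1,
0.0, 0.0, 0.0, 2.14, -2.69, 7.22, 1,
--|t|0.000 |r|8.0
0.0, 0.0, 0.0, -0.0, -8.33, -0.0, 1,
0.0, 0.0, 0.0, -0.0, -8.33, -0.0, 1,
0.0, 0.0, 0.0, -0.0, -8.33, -0.0, 1,
--|t|0.000 |r|8.3
```

Emit:
carry_out(
  motion=[0.001,0.0037,-0.0048,0,8.3,0.3,1,0.0017,0.0037,-0.0046,0,8.3,0.3,1,0.0024,0.0037,-0.0043,0,8.3,0.3,1,0.003,0.0037,-0.004,0,8.3,0.3,1,0.0036,0.0037,-0.0035,0,8.3,0.3,1,-0.001,0.002,-0.0017,0.58,-1.25,8.3,1,-0.0007,0.002,-0.0017,0.58,-1.25,8.3,1,-0.0004,0.002,-0.0017,0.58,-1.25,8.3,1,0,0.002,-0.0017,0.58,-1.25,8.3,1,0,0.002,-0.0017,0.58,-1.25,8.3,1],
)

```text
time_s: 19.45
ee_pos: [0.6005, -0.2043, 0.2072]
tcp_rot: [171.6, 22.7, 113.1]
wrist_force: [-1.2, -0.0, -2.7]
grip_width: 0.0515
grasp_force: 63.4
```

```bash
python3 - <<'E'
from h import *
s=telemetry.state();print(s['ee_pos'],s['tcp_rot'],s['q'].round(1),s['grip_width'])
w=[.60,-.16,.21]
plan([(w,ori(-115,-25),6,1),(w,ori(-115,-50),3,1)])
E
```

```text
[ 0.60051484 -0.20430046  0.20721886] [171.59130271  22.70879249 113.13442545] [-11.8  13.9 110.1 -22.   37.6 -21.2] 0.051452141963206625
0.0061, 0.0032, -0.0026, 4.58, -0.9, 7.33, 1,
0.0064, 0.0022, -0.0029, 4.58, -0.9, 7.33, 1,
0.0066, 0.0011, -0.0032, 4.58, -0.9, 7.33, 1,
0.0066, 0.0, -0.0033, 4.58, -0.9, 7.33, 1,
0.0065, -0.0011, -0.0034, 4.58, -0.9, 7.33, 1,
0.0062, -0.0022, -0.0034, 4.58, -0.9, 7.33, 1,
--|t|0.007 |r|8.7
0.0, 0.0, 0.0, -0.0, -8.33, -0.0, 1,
0.0, 0.0, 0.0, -0.0, -8.33, -0.0, 1,
0.0, 0.0, 0.0, -0.0, -8.33, -0.0, 1,
--|t|0.000 |r|8.3
```

Emit:
carry_out(
  motion=[0.006,0.003,-0.0026,4.6,-0.9,7.3,1,0.0064,0.002,-0.003,4.6,-0.9,7.3,1,0.0066,0.001,-0.0032,4.6,-0.9,7.3,1,0.0066,0,-0.0033,4.6,-0.9,7.3,1,0.0065,-0.001,-0.0034,4.6,-0.9,7.3,1,0.0062,-0.0022,-0.0034,4.6,-0.9,7.3,1,0,0,0,0,-8.3,0,1,0,0,0,0,-8.3,0,1,0,0,0,0,-8.4,0,1,0,0,0,0,0,0,1],
)

```text
time_s: 20.7
ee_pos: [0.5995, -0.1591, 0.2078]
tcp_rot: [-179.3, 50.2, 66.0]
wrist_force: [0.8, 0.1, -2.4]
grip_width: 0.0513
grasp_force: 63.4
```

```bash
python3 - <<'E'
from h import *
s=telemetry.state();print(s['ee_pos'],s['tcp_rot'],s['q'].round(1),s['grip_width']);r1=ori(-115,-50);print(r1.as_euler('xyz',degrees=True))
k=np.radians(-115);t=np.array([.5975,-.204,.0255+.045+.0202])+.0085*np.array([np.cos(k),np.sin(k),0]);print(t)
plan([(t+[0,0,.04],r1,4,1),(t,r1,3,1)])
E
```

```text
[ 0.59952227 -0.15912059  0.20778704] [-179.34242161   50.22411996   65.99679529] [  6.3  36.4  87.5 -41.1  88.5  44.2] 0.051333587810391115
[180.  50.  65.]
[ 0.59390774 -0.21170362  0.0907    ]
0.0068, 0.0043, 0.022, 0.03, 0.06, 0.16, 1,
0.0068, 0.0043, 0.022, 0.03, 0.06, 0.16, 1,
0.0067, 0.0043, 0.022, 0.03, 0.06, 0.16, 1,
0.0067, 0.0043, 0.022, 0.03, 0.06, 0.16, 1,
--|t|0.023 |r|0.2
0.0102, -0.0, 0.0086, -0.0, -0.0, -0.0, 1,
0.0102, -0.0, 0.0086, -0.0, -0.0, -0.0, 1,
0.0102, -0.0, 0.0086, -0.0, -0.0, -0.0, 1,
--|t|0.013 |r|0.0
```

Emit:
carry_out(
  motion=[0.0068,0.0043,0.022,0,0,0.2,1,0.0068,0.0043,0.022,0,0,0.2,1,0.0068,0.0043,0.022,0,0,0.2,1,0.0068,0.0043,0.022,0,0,0.2,1,0.0102,0,0.0086,0,0,0,1,0.0102,0,0.0086,0,0,0,1,0.0102,0,0.0086,0,0,0,1,0,0,0,0,0,0,1],
)

```text
time_s: 21.7
ee_pos: [0.5943, -0.2142, 0.0922]
tcp_rot: [179.4, 50.2, 64.4]
wrist_force: [-0.1, -1.1, -2.0]
grip_width: 0.0513
grasp_force: 63.4
```

```bash
python3 - <<'E'
from h import *
s=telemetry.state();print(s['ee_pos'],s['tcp_rot'],s['wrist_force']);p=s['ee_pos']
k=np.radians(-115);a=np.array([np.cos(k),np.sin(k),0])
pred=p-.0085*a-[0,0,.0202];print('pred',pred)
for n in('top','side'):
    c=snap(n);P=cloud(c);hsv=cv2.cvtColor(c['img'],cv2.COLOR_RGB2HSV)
    M=(hsv[...,2]>100)&(hsv[...,1]<70)&(abs(P[...,0]-.5975)<.045)&(abs(P[...,1]+.204)<.045)&(P[...,2]>.06)&(P[...,2]<.105)
    q=P[M];print(n,len(q)); 
    if len(q)>60:
        print(q.min(0).round(3),q.max(0).round(3),np.percentile(q[:,2],[10,50,90]))
        f=lambda x:sdist(q,x[:3],(lambda z:z/np.linalg.norm(z))(np.array([x[3],x[4],1])))
        o=least_squares(f,[*pred,0,0],loss='soft_l1',x_scale=[.001,.001,.001,.05,.05]);print(o.x.round(4),np.abs(o.fun).mean())
E
```

```text
[ 0.59430742 -0.21417924  0.09223089] [179.41949864  50.17197243  64.35175024] [-0.0703542  -1.09316126 -1.99709515]
pred [ 0.59789967 -0.20647563  0.07203089]
top 414
[ 0.567 -0.238  0.075] [ 0.631 -0.179  0.105] [0.08361208 0.10012401 0.10299615]
[ 0.5983 -0.2088  0.0748 -0.0265  0.0083] 1.5437825448337665
side 194
[ 0.566 -0.212  0.072] [ 0.627 -0.17   0.103] [0.07791432 0.08472318 0.09835802]
[ 0.5964 -0.2066  0.0739 -0.0165 -0.033 ] 1.4278400126842672
```

```bash
python3 - <<'E'
from h import *
p,r=cur()
plan([(p+[-.0008,.0046,-.036],ori(-115,-50),4,1)])
E
```

```text
0.0075, -0.0007, 0.005, 0.03, 0.04, -0.12, 1,
0.0075, -0.0007, 0.005, 0.03, 0.04, -0.12, 1,
0.0075, -0.0007, 0.005, 0.03, 0.04, -0.12, 1,
0.0075, -0.0007, 0.005, 0.03, 0.04, -0.12, 1,
--|t|0.009 |r|0.1
```

Emit:
carry_out(
  motion=[0.0075,-0.0007,0.005,0,0,0,1,0.0075,-0.0007,0.005,0,0,0,1,0.0075,-0.0007,0.005,0,0,0,1,0.0075,-0.0007,0.005,0,0,0,1,0,0,0,0,0,0,1],
)

```text
time_s: 22.42
ee_pos: [0.5936, -0.2099, 0.0565]
tcp_rot: [179.4, 50.2, 64.3]
wrist_force: [-0.2, -0.5, -1.9]
grip_width: 0.0514
grasp_force: 63.4
```

```bash
python3 - <<'E'
from h import *
s=telemetry.state();print(s['ee_pos'],s['tcp_rot'],s['wrist_force']);p=s['ee_pos']
k=np.radians(-115);a=np.array([np.cos(k),np.sin(k),0])
pred=p-.0085*a-[0,0,.0184];print('pred',pred)
ims={}
for n in('top','side'):
    Z=[]
    for i in range(4): c=capture(n);Z.append(c['z_map'])
    c['z_map']=np.median(Z,0);P=cloud(c);hsv=cv2.cvtColor(c['img'],cv2.COLOR_RGB2HSV);ims[n]=c['img']
    M=(hsv[...,2]>100)&(hsv[...,1]<70)&(abs(P[...,0]-.5975)<.045)&(abs(P[...,1]+.204)<.045)&(P[...,2]>.041)&(P[...,2]<.072)
    q=P[M]
    f=lambda x:sdist(q,x[:3],(lambda z:z/np.linalg.norm(z))(np.array([x[3],x[4],1])))
    o=least_squares(f,[*pred,0,0],loss='soft_l1',x_scale=[.001,.001,.001,.05,.05]);print(n,len(q),o.x.round(4),np.abs(o.fun).mean())
im=np.zeros((400,800,3),np.uint8)
im[:,:400]=cv2.resize(ims['top'][160:240,360:440],(400,400),interpolation=cv2.INTER_CUBIC)
im[:,400:]=cv2.resize(ims['side'][160:230,250:320],(400,400),interpolation=cv2.INTER_CUBIC)
cv2.imwrite('pics/crop7.png',im[:,:,::-1])
E
```

```text
[ 0.59356351 -0.20993543  0.05653053] [179.40377906  50.17182532  64.31282642] [-0.20266409 -0.54341504 -1.91114588]
pred [ 0.59715577 -0.20223182  0.03813053]
top 417 [ 0.5985 -0.2041  0.0398 -0.0061 -0.0039] 1.2867587042441053
side 176 [ 0.5965 -0.2032  0.0393 -0.0207  0.0186] 0.9037657439430059
```

View pics/crop7.png

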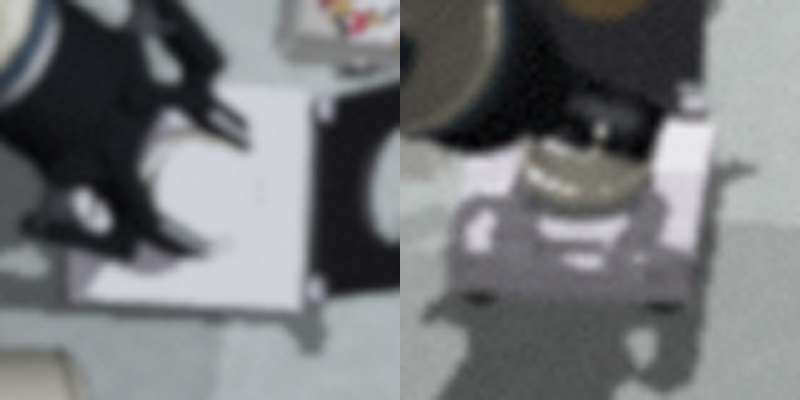

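The last crop shows the blank level over the frame, centred in top at (205,185). By depth it's about 1 mm off the measured seat centre. Lowering gently.

Emit:
carry_out(
  motion=[0.0013,-0.0008,0.0012,0,0,0,1,0.0015,0,0.0013,0,0,0,1,0.0015,0,0.0013,0,0,0,1,0.0015,0,0.0013,0,0,0,1,0,0,0,0,0,0,1],
)

```text
time_s: 23.45
ee_pos: [0.5938, -0.2099, 0.0514]
tcp_rot: [179.2, 50.2, 64.1]
wrist_force: [-0.2, 4.5, 9.1]
grip_width: 0.0514
grasp_force: 64.6
```

Emit:
carry_out(
  motion=[0.0006,-0.0004,-0.0007,0,0,0,1,0.0006,-0.0004,-0.0007,0,0,0,1,0,0,0,0,0,0,1],
)

```text
time_s: 23.82
ee_pos: [0.5941, -0.2088, 0.0513]
tcp_rot: [179.1, 50.3, 64.1]
wrist_force: [0.8, -3.2, 6.0]
grip_width: 0.0514
grasp_force: 63.7
```

```bash
python3 - <<'E'
from h import *
s=telemetry.state();print(s['ee_pos'],s['tcp_rot'],s['wrist_force'],s['wrist_torque']);p=s['ee_pos']
k=np.radians(-115);a=np.array([np.cos(k),np.sin(k),0])
pred=p-.0085*a-[0,0,.0184];print('pred',pred)
for n in('top','side'):
    Z=[]
    for i in range(4): c=capture(n);Z.append(c['z_map'])
    c['z_map']=np.median(Z,0);P=cloud(c);hsv=cv2.cvtColor(c['img'],cv2.COLOR_RGB2HSV)
    M=(hsv[...,2]>100)&(hsv[...,1]<70)&(abs(P[...,0]-.5975)<.045)&(abs(P[...,1]+.202)<.045)&(P[...,2]>.039)&(P[...,2]<.068)
    q=P[M]
    f=lambda x:sdist(q,x[:3],(lambda z:z/np.linalg.norm(z))(np.array([x[3],x[4],1])))
    o=least_squares(f,[*pred,0,0],loss='soft_l1',x_scale=[.001,.001,.001,.05,.05]);print(n,len(q),o.x.round(4),np.abs(o.fun).mean())
E
```

```text
[ 0.59405633 -0.2088434   0.05126851] [179.13015742  50.27414072  64.14610613] [ 0.83195906 -3.16570681  5.96469287] [-0.78790215  0.25813206  0.35626521]
pred [ 0.59764858 -0.20113979  0.03286851]
top 417 [ 0.5973 -0.2052  0.034  -0.0055  0.0409] 1.4112904711509455
side 124 [ 0.5954 -0.2027  0.0324  0.0112  0.0273] 0.8295269231590803
```

Emit:
carry_out(
  motion=[0.0006,-0.0004,-0.0007,0,0,0,1,0.0006,-0.0004,-0.0007,0,0,0,1,0.0007,0,0.0006,0,0,0,1,0,0,0,0,0,0,1],
)

```text
time_s: 24.72
ee_pos: [0.5941, -0.206, 0.0487]
tcp_rot: [179.2, 50.1, 64.2]
wrist_force: [4.2, -3.3, -0.3]
grip_width: 0.0518
grasp_force: 63.6
```

```bash
cat > m.py <<'E'
from h import *
def meas(off=.0184):
    s=telemetry.state();print(s['ee_pos'].round(4),s['wrist_force'].round(1),s['wrist_torque'].round(2));p=s['ee_pos']
    for n in('top','side'):
        Z=[]
        for i in range(3): c=capture(n);Z.append(c['z_map'])
        c['z_map']=np.median(Z,0);P=cloud(c);hsv=cv2.cvtColor(c['img'],cv2.COLOR_RGB2HSV)
        M=(hsv[...,2]>100)&(hsv[...,1]<70)&(abs(P[...,0]-.5975)<.045)&(abs(P[...,1]+.202)<.045)&(P[...,2]>.039)&(P[...,2]<.068)
        q=P[M]
        f=lambda x:sdist(q,x[:3],(lambda z:z/np.linalg.norm(z))(np.array([x[3],x[4],1])))
        o=least_squares(f,[.5975,-.203,.033,0,0],loss='soft_l1',x_scale=[.001,.001,.001,.05,.05]);print(n,len(q),o.x.round(4),np.abs(o.fun).mean().round(2))
E
python3 -c "
from m import *
meas()"
```

```text
[ 0.5941 -0.206   0.0487] [ 4.2 -3.3 -0.3] [-0.   -0.67  0.62]
top 397 [ 0.597  -0.2012  0.0314 -0.0055 -0.012 ] 1.92
side 96 [ 0.5964 -0.1991  0.033  -0.022   0.0109] 1.26
```

Emit:
carry_out(
  motion=[-0.0001,0.0008,0.0001,0,0,0,1,0.0015,0,0.0013,0,0,0,1,0.0015,0,0.0013,0,0,0,1,0,0,0,0,0,0,1],
)

```text
time_s: 25.52
ee_pos: [0.594, -0.2064, 0.0444]
tcp_rot: [179.3, 50.1, 64.2]
wrist_force: [2.6, -1.3, -1.9]
grip_width: 0.0513
grasp_force: 63.6
```

Emit:
carry_out(
  motion=[0.0008,0,0.0007,0,0,0,1,0,0,0,0,0,0,1,0,0,0,0,0,0,0.28,0,0,0,0,0,0,0.25,0,0,0,0,0,0,0.25],
)

```text
time_s: 26.15
ee_pos: [0.5937, -0.2065, 0.0435]
tcp_rot: [179.3, 50.1, 64.2]
wrist_force: [0.0, 0.7, 0.4]
grip_width: 0.0639
grasp_force: 0.0
```

```bash
python3 -c "
from m import *
meas()
p,r=cur();d=r.as_matrix()[:,2]
plan([(p-d*.08,r,3,.25),([.585,-.06,.2],ori(-115,-20),4,.6)])"
```

```text
[ 0.5937 -0.2065  0.0435] [0.  0.7 0.4] [ 0.31 -0.15  0.01]
top 393 [ 0.5991 -0.2011  0.0267 -0.0091 -0.012 ] 2.44
side 63 [ 0.5945 -0.2005  0.0375 -0.0283  0.202 ] 1.42
0.0, 0.0, -0.0267, 0.0, 0.0, 0.0, 0.25,
0.0, 0.0, -0.0267, 0.0, 0.0, 0.0, 0.25,
-0.0, -0.0, -0.0267, 0.0, 0.0, 0.0, 0.25,
--|t|0.027 |r|0.0
-0.0095, -0.0173, -0.0298, 0.06, 7.53, -0.12, 0.6,
-0.0055, -0.0174, -0.0308, 0.06, 7.53, -0.12, 0.6,
-0.0013, -0.0174, -0.0312, 0.06, 7.53, -0.12, 0.6,
0.0028, -0.0175, -0.0311, 0.06, 7.53, -0.12, 0.6,
--|t|0.036 |r|7.5
```

```bash
python3 -c "
from m import *
p,r=cur();d=r.as_matrix()[:,2]; D=[180,0,87]
plan([(p-d*.08,r,3,.25),([.60,-.12,.23],[180,12,78],5,1),([.565,-.36,.24],D,6,1),([.557,-.365,.145],D,3,1)])"
```

```text
0.0, 0.0, -0.0267, 0.0, 0.0, 0.0, 0.25,
0.0, 0.0, -0.0267, 0.0, 0.0, 0.0, 0.25,
-0.0, -0.0, -0.0267, 0.0, 0.0, 0.0, 0.25,
--|t|0.027 |r|0.0
-0.0183, -0.006, -0.0203, -1.31, 7.6, -2.36, 1,
-0.0152, -0.0062, -0.0227, -1.31, 7.6, -2.36, 1,
-0.0118, -0.0062, -0.0246, -1.31, 7.6, -2.36, 1,
-0.0081, -0.006, -0.0261, -1.31, 7.6, -2.36, 1,
-0.0044, -0.0057, -0.027, -1.31, 7.6, -2.36, 1,
--|t|0.028 |r|8.1
-0.0398, 0.0026, 0.0068, -0.16, 2.0, -1.49, 1,
-0.0401, 0.0016, 0.0054, -0.16, 2.0, -1.49, 1,
-0.0403, 0.0005, 0.004, -0.16, 2.0, -1.49, 1,
-0.0404, -0.0006, 0.0026, -0.16, 2.0, -1.49, 1,
-0.0404, -0.0016, 0.0012, -0.16, 2.0, -1.49, 1,
-0.0404, -0.0027, -0.0003, -0.16, 2.0, -1.49, 1,
--|t|0.040 |r|2.5
-0.0018, -0.0026, 0.0317, -0.0, -0.0, -0.0, 1,
-0.0018, -0.0026, 0.0317, -0.0, -0.0, -0.0, 1,
-0.0018, -0.0026, 0.0317, -0.0, -0.0, -0.0, 1,
--|t|0.032 |r|0.0
```

Emit:
carry_out(
  motion=[0,0,-0.027,0,0,0,0.25,0,0,-0.027,0,0,0,0.25,0,0,-0.027,0,0,0,0.25,-0.018,-0.006,-0.02,-1.3,7.6,-2.4,1,-0.015,-0.006,-0.023,-1.3,7.6,-2.4,1,-0.012,-0.006,-0.025,-1.3,7.6,-2.4,1,-0.008,-0.006,-0.026,-1.3,7.6,-2.4,1,-0.0045,-0.006,-0.027,-1.3,7.6,-2.4,1,0,0,0,0,0,0,1],
)

```text
time_s: 27.58
ee_pos: [0.6014, -0.1206, 0.2343]
tcp_rot: [179.8, 11.9, 78.0]
wrist_force: [-1.0, -0.1, -0.0]
grip_width: -0.0002
grasp_force: 0.0
```

```bash
python3 -c "
from m import *
meas()
p,r=cur(); D=[180,0,87]
c=load('top');c=capture('top');P=cloud(c)
q=P.reshape(-1,3);q=q[(np.hypot(q[:,0]-.5975,q[:,1]+.202)<.024)&(q[:,2]<.08)];print('top face',len(q),np.median(q[:,2]),np.polyfit(q[:,0],q[:,2],1)[0],np.polyfit(q[:,1],q[:,2],1)[0])
plan([([.565,-.36,.24],D,6,1),([.557,-.365,.145],D,3,1)])"
```

```text
[ 0.6014 -0.1206  0.2343] [-1.  -0.1 -0. ] [ 0.1  -0.1  -0.02]
top 102 [ 0.5995 -0.1973  0.0287 -0.0388 -0.0914] 2.2
side 230 [ 0.5966 -0.1983  0.0253  0.0008 -0.0015] 0.93
top face 95 0.05312378384363248 -0.0139851773787045 0.03535988615404644
-0.0401, 0.0024, 0.0067, -0.2, 2.0, -1.46, 1,
-0.0403, 0.0014, 0.0053, -0.2, 2.0, -1.46, 1,
-0.0405, 0.0004, 0.0039, -0.2, 2.0, -1.46, 1,
-0.0406, -0.0007, 0.0025, -0.2, 2.0, -1.46, 1,
-0.0407, -0.0017, 0.0011, -0.2, 2.0, -1.46, 1,
-0.0406, -0.0028, -0.0004, -0.2, 2.0, -1.46, 1,
--|t|0.041 |r|2.5
-0.0018, -0.0026, 0.0317, -0.0, 0.0, 0.0, 1,
-0.0018, -0.0026, 0.0317, -0.0, 0.0, 0.0, 1,
-0.0018, -0.0026, 0.0317, -0.0, 0.0, 0.0, 1,
--|t|0.032 |r|0.0
```

Emit:
carry_out(
  motion=[-0.04,0.0024,0.0067,0,2,-1.5,1,-0.04,0.0014,0.0053,0,2,-1.5,1,-0.0405,0.0004,0.004,0,2,-1.5,1,-0.0405,-0.0007,0.0025,0,2,-1.5,1,-0.0405,-0.0017,0.001,0,2,-1.5,1,-0.0405,-0.0028,0,0,2,-1.5,1,-0.0018,-0.0026,0.032,0,0,0,1,-0.0018,-0.0026,0.032,0,0,0,1,-0.0018,-0.0026,0.032,0,0,0,1,0,0,0,0,0,0,1],
)

```text
time_s: 29.18
ee_pos: [0.5537, -0.3631, 0.1415]
tcp_rot: [-178.6, -0.3, 87.1]
wrist_force: [-1.0, 0.5, 0.2]
grip_width: 0.0001
grasp_force: 0.0
```

```bash
python3 -c "
from m import *
s=telemetry.state();print(s['ee_pos'],s['tcp_rot'],s['wrist_force']); D=[180,0,87]
plan([([.557,-.325,.145],D,2,1),([.557,-.284,.154],D,4,1),([.557,-.225,.141],D,5,1),([.557,-.181,.099],D,5,1),([.557,-.168,.066],D,3,1),([.557,-.165,.041],D,3,1)])"
```

```text
[ 0.55373076 -0.36309988  0.14147238] [-178.57391352   -0.29998159   87.09306315] [-1.02758487  0.47885053  0.21448433]
0.0191, 0.0006, -0.0017, -0.71, -0.15, 0.05, 1,
0.0191, 0.0006, -0.0017, -0.71, -0.15, 0.05, 1,
--|t|0.019 |r|0.7
0.0102, -0.0005, -0.0023, 0.0, 0.0, 0.0, 1,
0.0102, -0.0005, -0.0023, 0.0, 0.0, 0.0, 1,
0.0102, -0.0005, -0.0023, 0.0, 0.0, 0.0, 1,
0.0102, -0.0005, -0.0023, 0.0, 0.0, 0.0, 1,
--|t|0.010 |r|0.0
0.0118, -0.0006, 0.0026, 0.0, 0.0, 0.0, 1,
0.0118, -0.0006, 0.0026, 0.0, 0.0, 0.0, 1,
0.0118, -0.0006, 0.0026, 0.0, 0.0, 0.0, 1,
0.0118, -0.0006, 0.0026, 0.0, 0.0, 0.0, 1,
0.0118, -0.0006, 0.0026, 0.0, 0.0, 0.0, 1,
--|t|0.012 |r|0.0
0.0088, -0.0005, 0.0084, 0.0, 0.0, 0.0, 1,
0.0088, -0.0005, 0.0084, 0.0, 0.0, 0.0, 1,
0.0088, -0.0005, 0.0084, 0.0, 0.0, 0.0, 1,
0.0088, -0.0005, 0.0084, 0.0, 0.0, 0.0, 1,
0.0088, -0.0005, 0.0084, 0.0, 0.0, 0.0, 1,
--|t|0.012 |r|0.0
0.0043, -0.0002, 0.011, 0.0, 0.0, 0.0, 1,
0.0043, -0.0002, 0.011, 0.0, 0.0, 0.0, 1,
0.0043, -0.0002, 0.011, 0.0, 0.0, 0.0, 1,
--|t|0.012 |r|0.0
0.001, -0.0001, 0.0083, 0.0, 0.0, 0.0, 1,
0.001, -0.0001, 0.0083, 0.0, 0.0, 0.0, 1,
0.001, -0.0001, 0.0083, 0.0, 0.0, 0.0, 1,
--|t|0.008 |r|0.0
```

Emit:
carry_out(
  motion=[0.019,0.0006,-0.0017,-0.7,0,0,1,0.019,0.0006,-0.0017,-0.7,0,0,1,0.01,-0.0005,-0.0023,0,0,0,1,0.01,-0.0005,-0.0023,0,0,0,1,0.01,-0.0005,-0.0023,0,0,0,1,0.01,-0.0005,-0.0023,0,0,0,1,0,0,0,0,0,0,1],
)

```text
time_s: 30.05
ee_pos: [0.5586, -0.2858, 0.1578]
tcp_rot: [179.7, -0.1, 87.1]
wrist_force: [0.4, 0.6, -0.5]
grip_width: -0.0004
grasp_force: 0.0
```

Emit:
carry_out(
  motion=[0.012,-0.0006,0.0026,0,0,0,1,0.012,-0.0006,0.0026,0,0,0,1,0.012,-0.0006,0.0026,0,0,0,1,0.012,-0.0006,0.0026,0,0,0,1,0.012,-0.0006,0.0026,0,0,0,1,0,0,0,0,0,0,1],
)

```text
time_s: 30.8
ee_pos: [0.5586, -0.2253, 0.1445]
tcp_rot: [179.7, -0.2, 87.1]
wrist_force: [-0.1, -0.1, 0.5]
grip_width: 0.0
grasp_force: 0.0
```

```bash
python3 -c "
from m import *
s=telemetry.state();print(s['ee_pos'],s['tcp_rot'],s['wrist_force']); D=[180,0,87]
c=capture('side');P=cloud(c).reshape(-1,3);q=P[(P[:,0]>.59)&(P[:,0]<.65)&(P[:,1]<-.1)&(P[:,1]>-.33)&(P[:,2]>.06)&(P[:,2]<.17)]
for lo in np.arange(.06,.17,.02):
    k=q[(q[:,2]>lo)&(q[:,2]<=lo+.02)]; print(lo.round(2),len(k),np.median(k[:,1]) if len(k) else 0)
plan([([.557,-.181,.099],D,5,1),([.557,-.168,.066],D,3,1)])"
```

```text
[ 0.55859773 -0.22531128  0.1444703 ] [ 1.79730739e+02 -1.50830842e-01  8.71431436e+01] [-0.12423781 -0.06898347  0.45015238]
0.06 95 -0.24903390342563902
0.08 48 -0.2390433418727742
0.1 44 -0.22755499259543155
0.12 95 -0.21717016020940028
0.14 128 -0.20875374915870393
0.16 0 0
0.0089, -0.0009, 0.0092, 0.06, -0.03, 0.03, 1,
0.0089, -0.0008, 0.0091, 0.06, -0.03, 0.03, 1,
0.0089, -0.0008, 0.0091, 0.06, -0.03, 0.03, 1,
0.0089, -0.0008, 0.0091, 0.06, -0.03, 0.03, 1,
0.0089, -0.0008, 0.0091, 0.06, -0.03, 0.03, 1,
--|t|0.013 |r|0.1
0.0043, -0.0002, 0.011, 0.0, 0.0, 0.0, 1,
0.0043, -0.0002, 0.011, 0.0, 0.0, 0.0, 1,
0.0043, -0.0002, 0.011, 0.0, 0.0, 0.0, 1,
--|t|0.012 |r|0.0
```

Plate follows, now at about 62°. Continuing down.

Emit:
carry_out(
  motion=[0.009,-0.0008,0.009,0,0,0,1,0.009,-0.0008,0.009,0,0,0,1,0.009,-0.0008,0.009,0,0,0,1,0.009,-0.0008,0.009,0,0,0,1,0.009,-0.0008,0.009,0,0,0,1,0.0043,0,0.011,0,0,0,1,0.0043,0,0.011,0,0,0,1,0.0043,0,0.011,0,0,0,1,0,0,0,0,0,0,1],
)

```text
time_s: 31.98
ee_pos: [0.5575, -0.1679, 0.0658]
tcp_rot: [179.8, -0.2, 87.1]
wrist_force: [0.2, -0.1, 0.9]
grip_width: -0.0002
grasp_force: 0.0
```

Emit:
carry_out(
  motion=[0.001,0,0.008,0,0,0,1,0.001,0,0.008,0,0,0,1,0.001,0,0.007,0,0,0,1,0,0,0.002,0,0,0,1,0,0,0.002,0,0,0,1,0,0,0,0,0,0,1],
)

```text
time_s: 32.72
ee_pos: [0.5583, -0.1651, 0.0416]
tcp_rot: [179.7, -0.1, 87.1]
wrist_force: [-7.0, 3.7, 22.4]
grip_width: 0.0
grasp_force: 11.4
```

```bash
cat > pl.py <<'E'
from m import *
s=telemetry.state();print(s['ee_pos'],s['wrist_force'])
for n in('top','side'):
    c=capture(n);P=cloud(c).reshape(-1,3)
    e=np.array([-.052,-.9986]);l=np.array([.9986,-.052]);d=P[:,:2]-[.5966,-.1983]
    X=d@e;Y=d@l
    for x0 in(-.055,-.04,.035,.045):
        k=P[(abs(X-x0)<.006)&(Y>0)&(Y<.045)&(P[:,2]>.02)&(P[:,2]<.2)]; print(n,x0,len(k),np.median(k[:,2]).round(4) if len(k) else 0)
E
python3 pl.py
```

```text
[ 0.55833854 -0.16512235  0.0416223 ] [-7.00145856  3.66477436 22.41825081]
top -0.055 59 0.0412
top -0.04 0 0
top 0.035 0 0
top 0.045 0 0
side -0.055 104 0.0368
side -0.04 100 0.1171
side 0.035 22 0.0417
side 0.045 27 0.0419
```

Emit:
carry_out(
  motion=[0,0,-0.02,0,0,0,1,0,0,-0.06,0,0,0,1,0,0,-0.06,0,0,0,1,0.05,0,-0.03,0,0,0,1,0.06,0,0,0,0,0,1,0.06,0,0,0,0,0,1,0.06,0,0,0,0,0,1,0,0,0,0,0,0,1],
)

```text
time_s: 33.83
ee_pos: [0.5692, 0.0678, 0.2104]
tcp_rot: [179.7, -0.2, 87.3]
wrist_force: [0.0, -0.5, -1.0]
grip_width: -0.0001
grasp_force: 0.0
```

```bash
python3 pl.py; python3 - <<'E'
from h import *
c=capture('side');P=cloud(c).reshape(-1,3)
def hi(n,x,y,rad): 
    q=P[(np.hypot(P[:,0]-x,P[:,1]-y)<rad)&(P[:,2]<.3)];print(n,len(q),np.percentile(q[:,2],98).round(4) if len(q) else 0)
hi('blank top',.5966,-.1983,.022);hi('med',.452,.267,.03);hi('thin',.515,.27,.03);hi('bottle',.605,.165,.05);hi('mug',.4,-.31,.06);hi('knife',.47,.12,.03)
E
```

```text
[0.56920264 0.06783945 0.21040812] [ 0.04908617 -0.46963204 -0.96139416]
top -0.055 85 0.0424
top -0.04 83 0.0423
top 0.035 77 0.043
top 0.045 84 0.0428
side -0.055 91 0.0358
side -0.04 40 0.0422
side 0.035 25 0.0419
side 0.045 27 0.0416
blank top 49 0.0546
med 532 0.0791
thin 525 0.0788
bottle 1287 0.0932
mug 1305 0.0898
knife 339 0.0171
```

```bash
python3 -c "
from bench import workorder
print(workorder.finish_job())"
```

```text
the job is handed in; nothing more can be done
None
```

I handed the job in at about 34 s of robot time: the thick blank sits flat in the seat, collar down, with the clamp plate shut over it. The knife is back on the bench, the other two blanks are still in the rack, and camera depth checks just before hand-in showed the mug and dropper bottle upright; no verdict came back.

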